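# Pack up the clay modeller's bench

### The arm

A 6-joint arm with a two-finger parallel gripper is mounted at the origin on the work surface. World frame = base frame: x ahead of the robot, y to its left, z up, the work surface at z = 0. Lengths are in m, angles in rad, forces in N, time in s.
With the tool pointing down it reaches from about 0.25 to 0.775 m from the base axis. Payload 4 kg.
Tool frame: the origin (TCP) lies between the finger pads; the fingertips stand 25 mm ahead of it and the grasp point (between the pads) lies 6 mm ahead of it (robot.tip_reach is the z of the fingertips in the tool frame, in m); z points along the fingers, y is the line along which they close (so a half turn about z gives the same grasp; the last joint's range is limited). The gripper opens to 94 mm and grips with 3 to 60 N. Pads are 16 mm wide; open, the fingers measure 119 mm over their backs; the gripper's body (75 mm by 177 mm) begins 78 mm behind the grasp point.
Start: joints at [1.018, 0.087, 1.371, -0, 1.684, -0.103], TCP at [0.239, 0.495, 0.231] pointing down, gripper open.
Joint ranges: [-3.1, 3.1], [-0.76, 2.03], [0.27, 2.55], [-1.08, 4.22], [0.17, 2.65], [-2.57, 2.57]. Speed limits (rad/s): [2.79, 2.79, 3.14, 3.14, 3.14, 3.14].

### API

Orientations are given as [roll, pitch, yaw] about the fixed x, y, z axes, in that order (R = Rz(yaw) Ry(pitch) Rx(roll)).
In Python, from bench import robot gives the robot as it stands. The module is installed in compiled form; this text tells all that it offers.
- The arm moves only by the shell command python3 -m handwheel 'ROWS'. ROWS is JSON, a list of rows, each a list of 3 entries, a list of its own where there are three numbers: the turn, a rotation vector about the world's x, y, z in units of 90 degrees (1.0 is 90 degrees), then the shift along the world's x, y, z in units of 0.05 m (1.0 is 0.05 m), then the closure, from 0 (fully open) to 1 (shut). A call has 1 to 5 rows; each row shifts and turns the commanded pose from where the row before left it; what a row does not reach is not made up. A row lasts 1/10 s, in which the tool goes at most 50 mm and 8.59 degrees, less where a joint would pass 70% of its speed; a pose out of reach is approached as far as the arm can. A call with a number of a shift or a turn outside -1 to 1 is refused whole. A call with a gripper value outside its range is refused whole. The fingers move at their own pace and stop on an object; the grip force is fixed at half the most. Time passes only in rows, so rows that do not move let the fingers close. It gives the time, the measured TCP pose, the force, the opening and the grip force at its end, in the units of the state.
- robot.get_obs(): the state, without advancing time (a new reading comes with each control period).
- robot.snapshot(name): name is "scene" or "top"; returns (picture, depth): 420x560x3 uint8, red, green, blue; 420x560 float32, m along the optical axis (not along the pixel's ray), 0 where there is no reading.
- robot.calibration(name): a dict with "mtx" (3x3 intrinsics, pixels), "D" ([k1, k2, p1, p2, k3] as OpenCV has them; the pictures are not rectified), "extrinsics" (4x4, takes a point from camera to world coordinates). Camera axes: x right, y down, z forward; pixel columns grow to the right and rows downward; lengths in m; the calibration is good to about 2 mm. A picture is of the moment at which its call begins. calibration takes no time and is no camera call.
- robot.close_job(): hands the job in; it is judged then, once.
Trained networks look in the newest picture that a camera, given by its name, has taken for a name from the list of things; names that differ only in an ending like _2 or _b are one class to them, and where a whole thing is asked for, a point or a joint stands for the part that bears it (a point fixed in the world has none). Each returns a list of dicts, best first, with "p" (0 to 1); they miss things now and then, are a little off and sometimes report something else, mostly with a low value. They report only what shows in the picture. A call takes as long as a camera call.
- robot.boxes_of(query, camera): "bbox" ([left, top, right, bottom] in pixels, round what is visible of it).
The state is a dict: "time": time; "joint_positions": joint angles; "qvel": joint speeds; "joint_torque": joint torques, N m; "tool_pos": TCP position; "ee_rot": TCP orientation; "wrist_force": force on the tool from outside, world axes, zero at the start; "wrist_torque": the same for the moment, N m; "width": finger opening in m; "finger_force": force on a finger pad.
Only numpy, scipy, OpenCV 4.12 (cv2) and the standard library are available. Lean on these libraries where they do the work, as an engineer would, in place of code of your own. Each camera call takes 0.05 s, during which the arm holds its last target. There are 200 camera calls.

### The job

Pack up the modelling bench: put every brass button into the open pot, then swing the pot's cap over the mouth and screw it down clockwise until it is tight. Lay the clay tools flat in the kit tray in order of use, counted from the tray's grip-bar end - toothed rake in the first bay, wire loop cutter in the second, flat spatula in the third, ball stylus in the fourth - heads towards the tray's tall wall; if a tool is missing, leave its bay empty. Leave the other things on the bench where they are.

Things in the scene. Friction and masses are not known exactly. Their poses are not given: they have to be found in the camera images.
- tray: Fixed aluminium kit tray, 250 (x) by 200 mm (y); origin: centre of underside. Floor 4 thick; walls 4 thick, 22 high, but the +y wall 40 high (tall wall). Grip bar, 20 high, 22 out at the -x end. Four bays along y, centres x = -90, -30, 30, 90 (first to fourth). Posts between bays, 6 wide, tops at 16: x = -60, 0, 60; y = -76 to -60 and 0 to 16. Best: handle middle at y = -30.
- rake: Toothed rake: a steel cross bar 40 mm wide with five short teeth. Wood handle 100 mm long (x -50 to 50), 18 wide, 14 high, brass ferrule; head along +x to x = 110, at mid height. 70 g. Origin: underside of the handle's middle; x points to the head, z up. Starts flat on the bench, head to world +y within 0.3 rad. It may be absent (None).
- loop_cutter: Wire loop cutter: an open loop of 4 mm wire, 40 mm wide. Wood handle 100 mm long (x -50 to 50), 18 wide, 14 high, brass ferrule; head along +x to x = 110, at mid height. 70 g. Origin: underside of the handle's middle; x points to the head, z up. Starts flat on the bench, head to world +y within 0.3 rad. It may be absent (None).
- spatula: Flat spatula: a steel blade 20 mm wide, 3 mm thick with a round end. Wood handle 100 mm long (x -50 to 50), 18 wide, 14 high, brass ferrule; head along +x to x = 110, at mid height. 70 g. Origin: underside of the handle's middle; x points to the head, z up. Starts flat on the bench, head to world +y within 0.3 rad. It may be absent (None).
- ball_stylus: Ball stylus: a thin 5 mm rod ending in a 13 mm steel ball. Wood handle 100 mm long (x -50 to 50), 18 wide, 14 high, brass ferrule; head along +x to x = 110, at mid height. 70 g. Origin: underside of the handle's middle; x points to the head, z up. Starts flat on the bench, head to world +y within 0.3 rad. It may be absent (None).
- rake_tip (a point): Front end of the rake's head, 110 mm ahead of its origin.
- loop_cutter_tip (a point): Front end of the loop cutter's head, 110 mm ahead of its origin.
- spatula_tip (a point): Front end of the spatula's head, 110 mm ahead of its origin.
- ball_stylus_tip (a point): Front end of the ball stylus's head, 110 mm ahead of its origin.
- pot: Round aluminium pot fixed to the bench: outer diameter 84 mm, 52 mm high, wall 5 mm, floor 5 mm thick, so the mouth is 74 mm wide. Origin: centre of its underside; z up. A hinge post stands 75 mm from its centre on its -y side. At the start the mouth is open, with the cap swung aside.
- pot_hinge (a point): Top of the hinge post (58 mm high): the vertical axis about which the swing arm turns, 75 mm from both the pot's centre and the cap's axis.
- swing_arm (a joint): Angle of the flat arm that carries the cap, rad: 0 = cap centred over the pot's mouth (a stop), larger = swung aside, anticlockwise seen from above, up to 1.5. Starts at 1.1 to 1.45. Stiff (0.15 N m): stays where it is left.
- cap (a joint): Turn of the screw cap on its arm, rad, growing clockwise seen from above: starts loose at 0 to 0.3 (stop -0.05), tight at the stop 4.2. Friction 0.06 N m. It turns relative to the arm, so when swinging the arm by the cap turn the gripper along with the arm (or push the cap's edge). The cap does not rise or sink.
- cap_grip (a point): On the cap's axis, in the middle of its bar grip, 80 mm above the bench. The black cap is an 88 mm disc, 10 mm thick (its top 65 mm above the bench), carrying an upright bar grip 56 mm long, 12 mm wide, rising to 89 mm above the bench. The point's x runs along the bar, z up.
- button1_mid (a point): Middle of a brass datum button: square foot 20 x 20 x 7 mm with a round stem of 12 mm diameter above it, 20 mm high in all; this point lies 10 mm above its underside. z runs up the stem, x along a side of the foot. 30 g. It starts standing on the bench. It may be absent (None).
- button2_mid (a point): Middle of a brass datum button: square foot 20 x 20 x 7 mm with a round stem of 12 mm diameter above it, 20 mm high in all; this point lies 10 mm above its underside. z runs up the stem, x along a side of the foot. 30 g. It starts standing on the bench. It may be absent (None).
- button3_mid (a point): Middle of a brass datum button: square foot 20 x 20 x 7 mm with a round stem of 12 mm diameter above it, 20 mm high in all; this point lies 10 mm above its underside. z runs up the stem, x along a side of the foot. 30 g. It starts standing on the bench. It may be absent (None).
- tape_roll: Black tape roll, 90 mm across, 24 mm high, origin at its underside's centre. Leave it alone.
- toy_car: Small green model car, about 44 x 100 x 37 mm, origin at its underside's centre. Leave it alone.
- clay_lump: Brown block of modelling clay, 50 x 75 x 40 mm, origin at its underside's centre. Leave it alone.
- mug: White mug, 80 mm across, 92 mm high, handle at +y, origin at its underside's centre. Leave it alone.
- steel_scale: Steel rule, 300 x 30 x 4 mm, lying along x, origin at its underside's centre. Leave it alone.

How it is judged:
On the way, in this order (a step that is already met when the one before it is completed fails the run):
1. every button lies in the pot while the cap is still swung aside (horizontal distance between each of button1_mid, button2_mid, button3_mid and pot below 0.037 m and z of each of button1_mid, button2_mid, button3_mid in the frame of pot below 0.046 m and value of joint swing_arm above 0.5 rad), for 0.2 s.
2. the cap is swung over the mouth (value of joint swing_arm below 0.08 rad), for 0.2 s.
3. the cap is screwed tight (value of joint swing_arm below 0.08 rad and value of joint cap above 3.9 rad), for 0.2 s.
At the end, for the whole second after the job is handed in: Buttons inside the pot; swing arm within 0.08 rad of closed, cap turned to 3.9 rad or more; each tool present at rest on the tray floor in its own bay, within 24 mm of the bay's centre line and 0.22 rad of its direction, tip beyond tray y = 40 mm on the tall-wall side (all of step 3 and horizontal distance between each of button1_mid, button2_mid, button3_mid and pot below 0.037 m and z of each of button1_mid, button2_mid, button3_mid in the frame of pot below 0.046 m and x of rake in the frame of tray between -0.114 and -0.066 m and z of each of rake, loop_cutter, spatula, ball_stylus in the frame of tray below 0.022 m and height (world z) of each of rake, loop_cutter, spatula, ball_stylus below 0.03 m and y of rake in the frame of tray between -0.07 and 0.02 m and y of each of rake_tip, loop_cutter_tip, spatula_tip, ball_stylus_tip in the frame of tray above 0.04 m and angle between the x axis of each of rake, loop_cutter, spatula, ball_stylus and the y axis of tray, either way round below 0.22 rad and linear speed of each of rake, loop_cutter, spatula, ball_stylus below 0.03 m/s and x of loop_cutter in the frame of tray between -0.054 and -0.006 m and y of loop_cutter in the frame of tray between -0.07 and 0.02 m and x of spatula in the frame of tray between 0.006 and 0.054 m and y of spatula in the frame of tray between -0.07 and 0.02 m and x of ball_stylus in the frame of tray between 0.066 and 0.114 m and y of ball_stylus in the frame of tray between -0.07 and 0.02 m); the robot touches nothing.
It fails at once if a thing to be left alone was displaced by more than 50 mm (distance of any of tape_roll, toy_car, clay_lump, mug, steel_scale from where it was at the start of the episode above 0.05 m).
Of rake, loop_cutter, spatula, ball_stylus only 3 to 4 are there at a start; the rules pass over those that are not, and their reading is None.
Of button1, button2, button3 only 2 to 3 are there at a start; the rules pass over those that are not, and their reading is None.
At some moment in a run one of rake, loop_cutter, spatula, ball_stylus may be knocked a few centimetres aside while the robot is not near it.
Once in a run the grip may slacken for a moment while it holds something.
It also fails if it takes over 210 s, if anything falls off the work surface, if the arm or the gripper's body presses on something with over 40 N, if the wrist force passes 120 N, or if a joint passes its speed limit or range.

## Working session

There is one attempt and no reset: what is moved stays moved. The work goes in short steps, Python scripts to look and compute and a shell command to move; the robot and the scene stay as the last step left them, time stands still between calls to the robot, and variables do not carry over. Pictures are saved under pics/ and viewed, at most 14 in all, crops included, and the job is handed in when it is done.

```bash
mkdir -p pics; python3 - <<'E'
from bench import robot
import cv2
for n in("top","scene"):
    p,d=robot.snapshot(n); cv2.imwrite(f"pics/{n}0.png",p[:,:,::-1]); c=robot.calibration(n); print(n,c["mtx"].round(1).tolist(),c["D"],c["extrinsics"].round(3).tolist())
    for q in["tray","rake","loop_cutter","spatula","ball_stylus","pot","cap_grip","button1_mid","tape_roll","toy_car","clay_lump","mug","steel_scale"]:
        print(q,[(round(r["p"],2),[round(v) for v in r["bbox"]]) for r in robot.boxes_of(q,n)][:4])
print(robot.get_obs())
E
```

```text
top [[504.4, 0.0, 282.6], [0.0, 504.4, 205.5], [0.0, 0.0, 1.0]] [-0.18304906  0.          0.          0.          0.        ] [[0.017, -0.982, 0.19, 0.281], [-1.0, -0.019, -0.005, 0.035], [0.008, -0.19, -0.982, 1.636], [0.0, 0.0, 0.0, 1.0]]
tray [(0.66, [191, 168, 265, 259])]
rake [(0.81, [287, 193, 335, 209])]
loop_cutter [(0.74, [373, 215, 416, 265]), (0.53, [304, 254, 334, 258])]
spatula [(0.76, [285, 219, 339, 234])]
ball_stylus [(0.59, [126, 239, 162, 272]), (0.46, [288, 180, 339, 192])]
pot [(0.81, [373, 217, 415, 264])]
cap_grip [(0.73, [388, 238, 418, 264])]
button1_mid []
tape_roll [(0.74, [334, 142, 363, 169]), (0.7, [190, 172, 265, 257]), (0.5, [373, 217, 419, 262])]
toy_car [(0.6, [273, 135, 297, 159])]
clay_lump [(0.78, [411, 183, 436, 200]), (0.19, [287, 218, 338, 235])]
mug [(0.66, [130, 239, 163, 271])]
steel_scale [(0.62, [166, 159, 180, 249])]
scene [[420.7, 0.0, 274.6], [0.0, 420.7, 207.7], [0.0, 0.0, 1.0]] [0.0056166 0.        0.        0.        0.       ] [[0.677, 0.594, -0.435, 1.102], [0.736, -0.538, 0.41, -0.462], [0.01, -0.598, -0.802, 1.012], [0.0, 0.0, 0.0
[... 718 characters left out ...]
, 312])]
{'time': 1.4, 'joint_positions': array([ 1.01791302e+00,  8.72329881e-02,  1.37069400e+00,  1.30438396e-05,
        1.68359744e+00, -1.03112147e-01]), 'qvel': array([-0.00057133,  0.00013579, -0.00055309,  0.00012068, -0.00072206,
        0.00135724]), 'joint_torque': array([-1.45626444e-03, -3.40054893e+01, -3.02579606e+01,  7.15859234e-02,
        2.41354964e-02,  3.37393324e-06]), 'tool_pos': array([0.23913576, 0.49531654, 0.23049087]), 'ee_rot': array([ 3.14152346e+00, -5.87038934e-06,  2.69182297e+00]), 'wrist_force': array([-0.09221101, -0.95662806, -0.03149038]), 'wrist_torque': array([-0.00592816, -0.00243101,  0.00088223]), 'finger_force': 0.0, 'width': 0.09405796429325125}
```

View pics/top0.png

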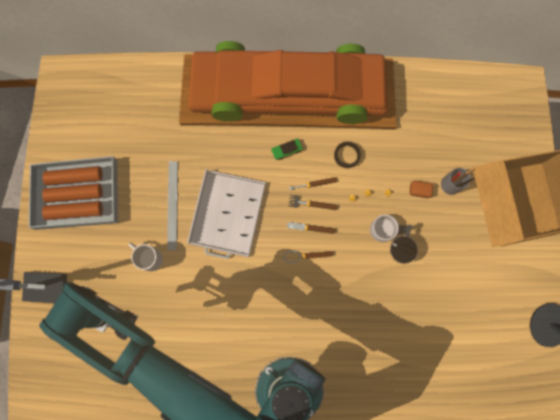

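View pics/scene0.png

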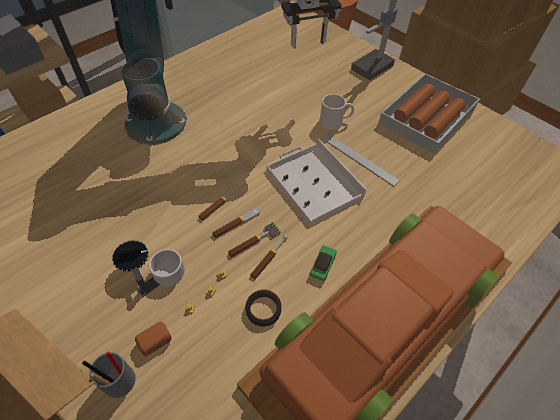

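The top view shows all four tools: stylus (312,185), rake (312,204), spatula (312,229) and loop cutter (315,255). The three buttons are near (352,197), (367,192) and (388,190), with the pot at (385,228), cap at (403,249) and tray at (228,213). The scene view agrees with this.

```bash
cat > h.py <<'E'
from bench import robot
import cv2, numpy as np
def cam(n):
    c=robot.calibration(n); return c["mtx"],c["D"],c["extrinsics"]
def cloud(n,d):
    K,D,T=cam(n); v,u=np.mgrid[:d.shape[0],:d.shape[1]]
    q=cv2.undistortPoints(np.stack([u,v],-1).reshape(-1,1,2).astype(np.float64),K,D).reshape(-1,2)
    P=np.c_[q,np.ones(len(q))]*d.reshape(-1,1); return (P@T[:3,:3].T+T[:3,3]).reshape(*d.shape,3)
def ortho(n,p,x0,x1,y0,y1,z,s):  # up=+x, left=+y ; s px per m
    K,D,T=cam(n); Ti=np.linalg.inv(T); H=int((x1-x0)*s);W=int((y1-y0)*s)
    r,c=np.mgrid[:H,:W]; X=np.stack([x1-r/s,y1-c/s,0*r+z],-1).reshape(-1,3).astype(float)
    m=cv2.projectPoints(X,cv2.Rodrigues(Ti[:3,:3])[0],Ti[:3,3],K,D)[0].reshape(H,W,2).astype(np.float32)
    o=cv2.remap(p,m[...,0],m[...,1],cv2.INTER_CUBIC)[:,:,::-1].copy()
    for k in np.arange(np.ceil(x0*20)/20,x1,.05):
        y=int((x1-k)*s); cv2.line(o,(0,y),(6,y),(0,0,255),1); cv2.putText(o,f"{k:.2f}",(8,y+4),0,.35,(0,0,255))
    for k in np.arange(np.ceil(y0*20)/20,y1,.05):
        x=int((y1-k)*s); cv2.line(o,(x,H-6),(x,H),(0,0,255),1); cv2.putText(o,f"{k:.2f}",(x-10,H-8),0,.3,(0,0,255))
    return o
E
python3 - <<'E'
from h import *
ims=[]
for n in("top","scene"):
    p,d=robot.snapshot(n); C=cloud(n,d)
    cv2.imwrite(f"pics/o_{n}.png",ortho(n,p,.18,.56,-.36,.05,.008,1500) if n=="top" else ortho(n,p,.18,.56,-.36,.05,.008,1500))
    x,y,z=C[...,0],C[...,1],C[...,2]
    print(n,"bench z",np.median(z[(d>0)&(abs(z)<.02)]))
    hsv=cv2.cvtColor(p,cv2.COLOR_RGB2HSV)
    # buttons: yellow saturated
    m=((hsv[...,0]>18)&(hsv[...,0]<35)&(hsv[...,1]>160)&(hsv[...,2]>110)&(z<.06)&(z>-.02)&(x>.1)&(x<.7)&(y<.05)&(y>-.5)).astype(np.uint8)
    k,l,st,ce=cv2.connectedComponentsWithStats(m)
    for i in range(1,k):
        if st[i,4]>=4: s=l==i; print(" yel",ce[i].round(1),st[i,4],np.median(C[s],0).round(4),C[s].max(0).round(3))
    # handles: points 8..25mm high
    m=((z>.006)&(z<.03)&(x>.15)&(x<.6)&(y<.1)&(y>-.4)).astype(np.uint8)
    k,l,st,ce=cv2.connectedComponentsWithStats(m)
    for i in range(1,k):
        if st[i,4]>=15:
            s=C[l==i]; r=cv2.minAreaRect((s[:,:2]*1000).astype(np.float32)); print(" low",ce[i].round(),st[i,4],s.mean(0).round(3),[np.round(v) for v in r])
    m=(z>.05)&(z<.1)&(x>.15)&(x<.45)&(y<-.1)&(y>-.4); s=C[m]; print(" high",s.min(0).round(3),s.max(0).round(3))
    m=(z>.08)&(z<.1)&(x>.15)&(x<.45)&(y<-.1)&(y>-.4); s=C[m]; print(" grip",s.mean(0).round(3),len(s),[np.round(v) for v in cv2.minAreaRect((s[:,:2]*1000).astype(np.float32))])
    m=(z>.017)&(z<.05)&(x>.15)&(x<.55)&(y<.37)&(y>.1); s=C[m]; print(" tray",s.min(0).round(3),s.max(0).round(3),[np.round(v) for v in cv2.minAreaRect((s[:,:2]*1000).astype(np.float32))])
E
```

```text
top bench z 5.926172185022338e-05
 yel [307.9 184. ] 10 [ 0.6691 -0.0555  0.014 ] [ 0.676 -0.052  0.018]
 yel [387.6 192.3] 33 [ 0.6462 -0.321   0.0093] [ 0.659 -0.312  0.024]
 yel [367.7 192.6] 34 [ 0.6434 -0.2534  0.0089] [ 0.655 -0.246  0.031]
 yel [352.  197.6] 32 [ 0.6255 -0.201   0.0097] [ 0.637 -0.193  0.023]
 yel [307.8 203.6] 5 [ 0.6014 -0.0558  0.0158] [ 0.607 -0.053  0.019]
 yel [306.  227.5] 4 [ 0.5233 -0.0502  0.0133] [ 0.528 -0.05   0.015]
 yel [303.2 255.8] 9 [ 0.4301 -0.0415  0.0149] [ 0.436 -0.038  0.02 ]
 low [293. 206.] 19 [ 0.595 -0.006  0.011] [array([596.,  -4.]), array([33.,  9.]), np.float64(89.0)]
 low [326. 207.] 97 [ 0.593 -0.115  0.013] [array([ 596., -107.]), array([106.,  25.]), np.float64(76.0)]
 low [386. 227.] 135 [ 0.528 -0.314  0.011] [array([ 529., -311.]), array([72., 53.]), np.float64(36.0)]
 low [313. 228.] 253 [ 0.522 -0.072  0.012] [array([523., -66.]), array([159.,  27.]), np.float64(83.0)]
 low [374. 235.] 32 [ 0.503 -0.274  0.018] [array([ 506., -275.]), array([70., 19.]), np.float64(29.0)]
 low [402. 230.] 20 [ 0.52  -0.367  0.01 ] [array(
[... 1148 characters left out ...]
8., 17.]), np.float64(88.0)]
 low [165. 263.] 259 [ 0.499 -0.294  0.014] [array([ 503., -295.]), array([72., 42.]), np.float64(74.0)]
 low [167. 279.] 174 [ 0.546 -0.318  0.017] [array([ 538., -317.]), array([107.,  43.]), np.float64(75.0)]
 low [169. 272.] 19 [ 0.526 -0.3    0.007] [array([ 524., -300.]), array([19., 11.]), np.float64(71.0)]
 low [144. 288.] 40 [ 0.526 -0.377  0.016] [array([ 525., -376.]), array([22., 23.]), np.float64(80.0)]
 high [ 0.402 -0.4    0.057] [ 0.45  -0.311  0.093]
 grip [ 0.444 -0.369  0.088] 61 [array([ 445., -365.]), array([38., 12.]), np.float64(65.0)]
 tray [0.415 0.114 0.017] [0.549 0.336 0.046] [array([482., 225.]), array([221., 134.]), np.float64(90.0)]
```

View pics/o_top.png

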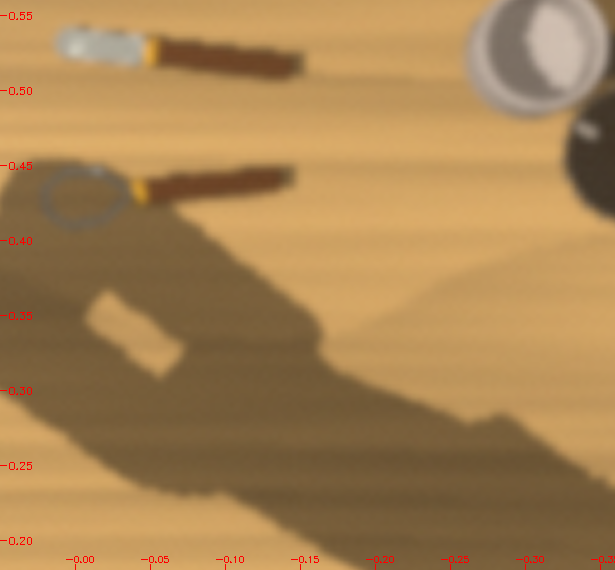

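View pics/o_scene.png

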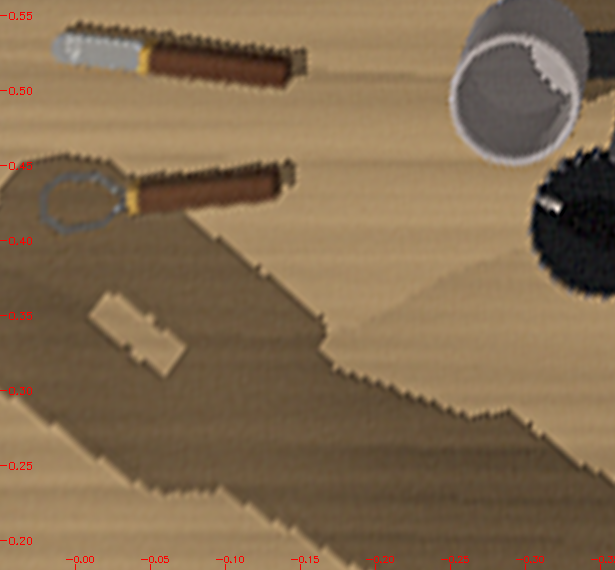

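The rectified views work, but the window was too near the base. The spatula handle is at about (0.52,-0.09) and the loop cutter at (0.437,-0.09). I'll shift the window to cover the rest.

```bash
python3 - <<'E'
from h import *
pt,dt=robot.snapshot("top"); ps,ds=robot.snapshot("scene")
cv2.imwrite("pics/a.png",np.vstack([ortho("top",pt,.46,.70,-.47,.06,.008,1250)[:,:660],ortho("scene",ps,.46,.70,-.47,.06,.012,1250)[:,:660]]))
cv2.imwrite("pics/b.png",np.hstack([ortho("top",pt,.33,.7,.08,.36,.022,1400),ortho("top",pt,.35,.62,-.47,-.2,.089,1400)]) if 0 else
 np.hstack([cv2.copyMakeBorder(a,0,600-a.shape[0],0,0,0) for a in (ortho("top",pt,.34,.68,.09,.36,.022,1450),ortho("top",pt,.36,.62,-.47,-.2,.089,1450))])[:, :800])
for n,d in(("top",dt),("scene",ds)):
    C=cloud(n,d);x,y,z=C.transpose(2,0,1)
    for nm,m in(("grip",(z>.075)&(z<.1)&(x>.35)&(x<.6)&(y<-.25)&(y>-.45)),("rim",(z>.048)&(z<.055)&(x>.4)&(x<.6)&(y<-.2)&(y>-.42)),("cap",(z>.058)&(z<.072)&(x>.35)&(x<.6)&(y<-.25)&(y>-.48)),("tray",(z>.016)&(z<.048)&(x>.3)&(x<.7)&(y<.40)&(y>.07)),("tall",(z>.032)&(z<.048)&(x>.3)&(x<.7)&(y<.40)&(y>.07))):
        s=C[m]; r=cv2.minAreaRect((s[:,:2]*1000).astype(np.float32)); e=cv2.minEnclosingCircle((s[:,:2]*1000).astype(np.float32))
        print(n,nm,len(s),s.mean(0).round(3),[np.round(v,1) for v in r],np.round(e[0]),round(e[1],1))
E
```

```text
top grip 82 [ 0.451 -0.358  0.086] [array([ 450.3, -362.9]), array([62.9, 23.1]), np.float64(82.1)] [ 458. -364.] 31.7
top rim 101 [ 0.519 -0.303  0.052] [array([ 490.5, -334.3]), array([174.8,  95.7]), np.float64(37.3)] [ 484. -326.] 88.0
top cap 534 [ 0.456 -0.358  0.065] [array([ 477.9, -336.4]), array([148.3, 126.9]), np.float64(72.6)] [ 490. -338.] 88.1
top tray 526 [0.553 0.229 0.026] [array([556.9, 212.3]), array([200.4, 273.4]), np.float64(78.8)] [567. 210.] 158.7
top tall 129 [0.583 0.303 0.038] [array([619.2, 259. ]), array([151.7, 306.7]), np.float64(39.4)] [562. 212.] 153.4
scene grip 154 [ 0.451 -0.357  0.086] [array([ 449. , -357.1]), array([55.8, 15.5]), np.float64(60.9)] [ 449. -357.] 28.0
scene rim 203 [ 0.523 -0.305  0.052] [array([ 514.4, -314.5]), array([113.3,  84.1]), np.float64(63.1)] [ 519. -321.] 62.0
scene cap 779 [ 0.461 -0.36   0.066] [array([ 486.2, -347.1]), array([171. ,  91.6]), np.float64(16.2)] [ 483. -331.] 89.2
scene tray 850 [0.56  0.233 0.025] [array([554.8, 214.1]), array([205.8, 275. ]), np.float64(79.1)] [564. 213.] 160.8
scene tall 181 [0.584 0.307 0.038] [array([578.9, 309. ]), array([ 10.3, 244. ]), np.float64(78.8)] [579. 309.] 122.0
```

View pics/a.png

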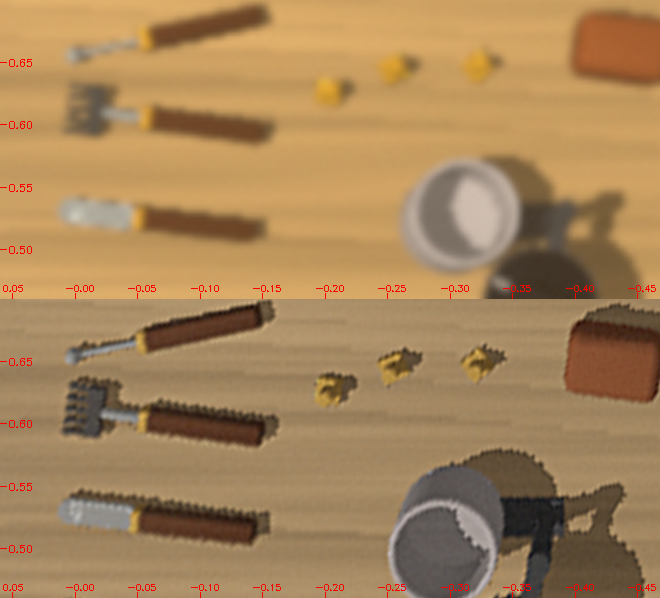

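View pics/b.png

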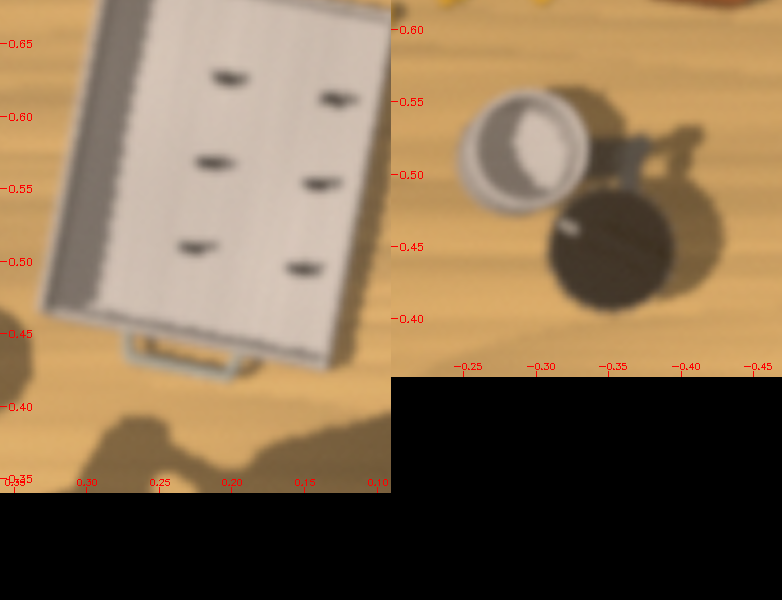

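The rectified views give these positions:

| Item | Position (x, y), m |
|---|---|
| Buttons | (.628,-.205), (.647,-.258), (.649,-.324) |
| Pot | (.522,-.303) |
| Cap | (.450,-.357) |
| Hinge | (.522,-.378) |
| Tray | (.566,.208), yaw -.193, grip bar at the near end |

Next I'll move above button 1.

```bash
python3 -m handwheel '[[[0,0,-0.08],[0.46,-0.82,0],0],[[0,0,-0.08],[0.46,-0.82,0],0],[[0,0,-0.08],[0.46,-0.82,0],0],[[0,0,-0.08],[0.46,-0.82,0],0],[[0,0,-0.08],[0.46,-0.82,0],0]]'
python3 -m handwheel '[[[0,0,-0.08],[0.46,-0.82,0],0],[[0,0,-0.08],[0.46,-0.82,0],0],[[0,0,-0.08],[0.46,-0.82,0],0],[[0,0,-0.07],[0.46,-0.82,0],0],[[0,0,0],[0.46,-0.82,0],0]]'
python3 -m handwheel '[[[0,0,0],[0.46,-0.82,0],0],[[0,0,0],[0.46,-0.82,0],0],[[0,0,0],[0.46,-0.82,0],0],[[0,0,0],[0.46,-0.82,0],0],[[0,0,0],[0.46,-0.82,0],0]]'
python3 -m handwheel '[[[0,0,0],[0.46,-0.82,0],0],[[0,0,0],[0.46,-0.82,0],0],[[0,0,0],[0,0,0],0],[[0,0,0],[0,0,0],0]]'
```

```text
time: 2.1
tool_pos: [0.3547, 0.2887, 0.2307]
ee_rot: [3.141, 0.0, 2.059]
wrist_force: [1.2, 0.1, -0.1]
width: 0.0943
finger_force: 0.0
time: 2.6
tool_pos: [0.4698, 0.0835, 0.2308]
ee_rot: [3.141, -0.0, 1.575]
wrist_force: [0.7, 0.9, 0.6]
width: 0.094
finger_force: 0.0
time: 3.1
tool_pos: [0.5848, -0.1216, 0.2305]
ee_rot: [3.141, -0.0, 1.576]
wrist_force: [-0.6, 0.6, 1.1]
width: 0.0938
finger_force: 0.0
time: 3.5
tool_pos: [0.6301, -0.2025, 0.229]
ee_rot: [-3.14, -0.001, 1.575]
wrist_force: [0.4, 0.7, 1.4]
width: 0.0944
finger_force: 0.0
```

```bash
python3 -m handwheel '[[[0,0,0],[-0.04,-0.05,-0.9],0],[[0,0,0],[0,0,-0.9],0],[[0,0,0],[0,0,-0.9],0],[[0,0,0],[0,0,-0.7],0.4],[[0,0,0],[0,0,-0.48],0.5]]'
python3 -m handwheel '[[[0,0,0],[0,0,0],1],[[0,0,0],[0,0,0],1],[[0,0,0],[0,0,0],1],[[0,0,0],[0,0,0],1],[[0,0,0],[0,0,0],1]]'
python3 -m handwheel '[[[0,0,0],[0,0,0],1],[[0,0,0],[0,0,0],1],[[0,0,0],[0,0,0.5],1],[[0,0,0],[0,0,0.8],1],[[0,0,0],[0,0,0.8],1]]'
```

```text
time: 4.0
tool_pos: [0.6262, -0.2016, 0.034]
ee_rot: [-3.138, -0.002, 1.578]
wrist_force: [-1.1, -0.6, 1.8]
width: 0.081
finger_force: 0.0
time: 4.5
tool_pos: [0.6291, -0.2045, 0.0386]
ee_rot: [3.138, 0.001, 1.577]
wrist_force: [-0.2, -0.8, -0.6]
width: 0.0414
finger_force: 0.0
time: 5.0
tool_pos: [0.6274, -0.204, 0.1415]
ee_rot: [-3.139, -0.001, 1.576]
wrist_force: [0.2, -0.5, 0.2]
width: 0.0021
finger_force: 0.0
```

The fingers close at about 80 mm/s and I lifted too early. I'll go down again and give them time.

```bash
python3 -m handwheel '[[[0,0,0],[0,0,0],0.5],[[0,0,0],[0,0,0],0.5],[[0,0,0],[0,0,0],0.5],[[0,0,0],[0,0,0],0.5],[[0,0,0],[0,0,0],0.5]]'
python3 -m handwheel '[[[0,0,0],[0,0,-0.7],0.5],[[0,0,0],[0,0,-0.7],0.5],[[0,0,0],[0,0,-0.5],0.5],[[0,0,0],[0,0,-0.23],0.5],[[0,0,0],[0,0,0],1]]'
python3 -m handwheel '[[[0,0,0],[0,0,0],1],[[0,0,0],[0,0,0],1],[[0,0,0],[0,0,0],1],[[0,0,0],[0,0,0],1],[[0,0,0],[0,0,0],1]]'
python3 -m handwheel '[[[0,0,0],[0,0,0],1],[[0,0,0],[0,0,0],1]]'
```

```text
time: 5.5
tool_pos: [0.6273, -0.2038, 0.1393]
ee_rot: [-3.138, -0.001, 1.577]
wrist_force: [-0.5, 0.2, 0.9]
width: 0.0385
finger_force: 0.0
time: 6.0
tool_pos: [0.6265, -0.2035, 0.032]
ee_rot: [-3.137, -0.002, 1.576]
wrist_force: [-0.3, -0.1, -0.3]
width: 0.0422
finger_force: 0.0
time: 6.5
tool_pos: [0.6289, -0.2045, 0.0366]
ee_rot: [3.139, 0.001, 1.577]
wrist_force: [0.4, 0.1, 3.6]
width: 0.0106
finger_force: 30.0
time: 6.7
tool_pos: [0.6289, -0.2046, 0.0366]
ee_rot: [3.139, 0.001, 1.576]
wrist_force: [-0.9, 0.9, 5.5]
width: 0.0105
finger_force: 30.0
```

```bash
python3 -m handwheel '[[[0,0,0],[0,0,0.6],1],[[0,0,0],[0,0,0.9],1],[[0,0,0],[-0.4,-0.4,0.4],1],[[0,0,0],[-0.6,-0.5,0],1],[[0,0,0],[-0.6,-0.5,0],1]]'
python3 -m handwheel '[[[0,0,0],[-0.5,-0.5,0],1],[[0,0,0],[0,0,0],1],[[0,0,0],[0,0,-0.5],1],[[0,0,0],[0,0,-0.5],1],[[0,0,0],[0,0,-0.4],1]]'
python3 -m handwheel '[[[0,0,0],[0,0,0],1]]'
```

```text
time: 7.2
tool_pos: [0.5479, -0.2747, 0.1308]
ee_rot: [3.14, 0.001, 1.578]
wrist_force: [-0.6, -0.2, -0.3]
width: 0.0107
finger_force: 30.0
time: 7.7
tool_pos: [0.5231, -0.2982, 0.0581]
ee_rot: [-3.141, -0.002, 1.577]
wrist_force: [-0.5, -0.3, 0.0]
width: 0.0104
finger_force: 30.0
time: 7.8
tool_pos: [0.5213, -0.2968, 0.0556]
ee_rot: [-3.135, -0.005, 1.577]
wrist_force: [-0.4, -0.4, 0.3]
width: 0.0103
finger_force: 30.0
```

```bash
python3 -m handwheel '[[[0,0,0],[0,0,0],0.7],[[0,0,0],[0,0,0],0.7],[[0,0,0],[0,0,0],0.7],[[0,0,0],[0,0,0.8],0.7],[[0,0,0],[0,0,0.8],0.7]]'
python3 -m handwheel '[[[0,0,0],[0.5,0.17,0],0.5],[[0,0,0],[0.7,0.23,0],0.5],[[0,0,0],[0.7,0.22,0],0.5],[[0,0,0],[0.6,0.2,0],0.5],[[0,0,0],[0,0,0],0.5]]'
python3 -m handwheel '[[[0,0,0],[0,0,0],0.5]]'
```

```text
time: 8.3
tool_pos: [0.5226, -0.2987, 0.1404]
ee_rot: [-3.14, -0.001, 1.577]
wrist_force: [0.0, -0.7, -0.1]
width: 0.0279
finger_force: 0.0
time: 8.8
tool_pos: [0.6514, -0.2562, 0.1403]
ee_rot: [3.139, -0.0, 1.58]
wrist_force: [-0.9, -0.5, 0.6]
width: 0.0469
finger_force: 0.0
time: 8.9
tool_pos: [0.6486, -0.258, 0.1405]
ee_rot: [3.141, 0.001, 1.578]
wrist_force: [-1.0, -0.7, 0.1]
width: 0.0467
finger_force: 0.0
```

```bash
python3 -m handwheel '[[[0,0,0],[0,0,-0.7],0.5],[[0,0,0],[0,0,-0.7],0.5],[[0,0,0],[0,0,-0.5],0.5],[[0,0,0],[0,0,-0.2],0.5],[[0,0,0],[0,0,0],1]]'
python3 -m handwheel '[[[0,0,0],[0,0,0],1],[[0,0,0],[0,0,0],1],[[0,0,0],[0,0,0],1],[[0,0,0],[0,0,0],1],[[0,0,0],[0,0,0],1]]'
python3 -m handwheel '[[[0,0,0],[0,0,0],1],[[0,0,0],[0,0,0.6],1],[[0,0,0],[0,0,0.9],1],[[0,0,0],[0,0,0.4],1],[[0,0,0],[0,0,0],1]]'
```

```text
time: 9.4
tool_pos: [0.6464, -0.2584, 0.0337]
ee_rot: [-3.139, -0.001, 1.575]
wrist_force: [-0.7, 0.6, 0.4]
width: 0.0422
finger_force: 0.0
time: 9.9
tool_pos: [0.6488, -0.2586, 0.0366]
ee_rot: [3.139, 0.001, 1.577]
wrist_force: [-1.0, 0.6, 3.3]
width: 0.0101
finger_force: 30.0
time: 10.4
tool_pos: [0.6503, -0.259, 0.135]
ee_rot: [3.133, 0.004, 1.577]
wrist_force: [0.2, 0.0, 0.3]
width: 0.0099
finger_force: 30.0
```

```bash
python3 -m handwheel '[[[0,0,0],[-0.4,-0.2,0],1],[[0,0,0],[-0.6,-0.3,0],1],[[0,0,0],[-0.6,-0.3,0],1],[[0,0,0],[-0.6,-0.24,0],1],[[0,0,0],[-0.36,-0.14,0],1]]'
python3 -m handwheel '[[[0,0,0],[0,0,0],1],[[0,0,0],[0,0,-0.5],1],[[0,0,0],[0,0,-0.5],1],[[0,0,0],[0,0,0],1],[[0,0,0],[0,0,0],0.7]]'
python3 -m handwheel '[[[0,0,0],[0,0,0],0.6],[[0,0,0],[0,0,0],0.6],[[0,0,0],[0,0,0],0.6],[[0,0,0],[0,0,0.5],0.5],[[0,0,0],[0,0,0.6],0.5]]'
python3 - <<'E'
from h import *
p,d=robot.snapshot("scene"); o=p[170:310,80:260,::-1]; cv2.imwrite("pics/c.png",cv2.resize(o,None,fx=4,fy=4,interpolation=2))
E
```

```text
time: 10.9
tool_pos: [0.5171, -0.3171, 0.1268]
ee_rot: [-3.137, -0.003, 1.575]
wrist_force: [-0.8, 0.4, -0.2]
width: 0.0099
finger_force: 30.0
time: 11.4
tool_pos: [0.5202, -0.3162, 0.0785]
ee_rot: [-3.14, -0.002, 1.577]
wrist_force: [0.3, 0.2, -0.0]
width: 0.0152
finger_force: 0.0
time: 11.9
tool_pos: [0.5193, -0.3166, 0.1344]
ee_rot: [-3.139, -0.002, 1.576]
wrist_force: [0.4, 0.8, 0.0]
width: 0.0467
finger_force: 0.0
```

View pics/c.png

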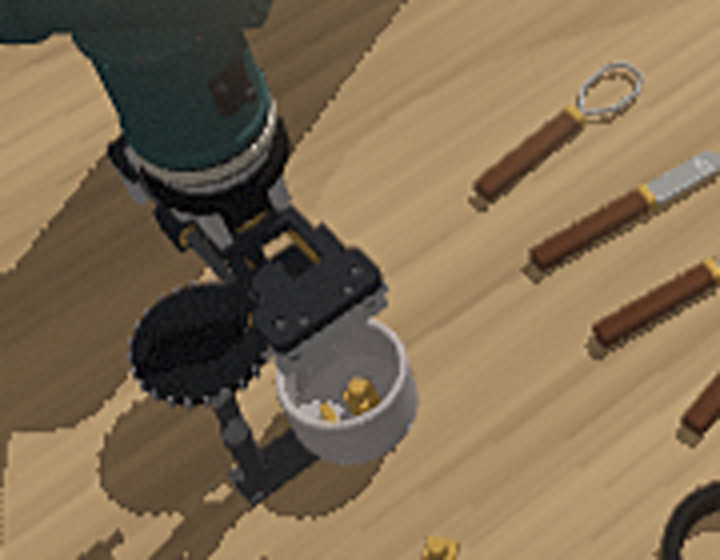

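The crop shows two buttons in the pot, at (360,395) and (328,410), and the third still on the bench at (440,550). I'll fetch the third.

```bash
python3 -m handwheel '[[[0,0,0],[0.5,-0.05,0],0.5],[[0,0,0],[0.7,-0.05,0],0.5],[[0,0,0],[0.7,-0.05,0],0.5],[[0,0,0],[0.69,0,0],0.5],[[0,0,0],[0,0,0],0.5]]'
python3 -m handwheel '[[[0,0,0],[0,0,-0.7],0.5],[[0,0,0],[0,0,-0.7],0.5],[[0,0,0],[0,0,-0.4],0.5],[[0,0,0],[0,0,-0.15],0.5],[[0,0,0],[0,0,0],1]]'
python3 -m handwheel '[[[0,0,0],[0,0,0],1],[[0,0,0],[0,0,0],1],[[0,0,0],[0,0,0],1],[[0,0,0],[0,0,0],1],[[0,0,0],[0,0,0],1]]'
python3 -m handwheel '[[[0,0,0],[0,0,0],1],[[0,0,0],[0,0,0.6],1],[[0,0,0],[0,0,0.9],1],[[0,0,0],[0,0,0.4],1],[[0,0,0],[0,0,0],1]]'
```

```text
time: 12.45
tool_pos: [0.6528, -0.3239, 0.1332]
ee_rot: [3.141, -0.001, 1.579]
wrist_force: [-0.1, 0.0, -0.1]
width: 0.0469
finger_force: 0.0
time: 12.95
tool_pos: [0.6486, -0.3245, 0.0366]
ee_rot: [-3.14, -0.001, 1.576]
wrist_force: [0.5, 0.0, 0.4]
width: 0.0421
finger_force: 0.0
time: 13.45
tool_pos: [0.6501, -0.3251, 0.039]
ee_rot: [3.14, 0.001, 1.577]
wrist_force: [-0.8, 0.1, 4.2]
width: 0.0102
finger_force: 30.0
time: 13.95
tool_pos: [0.6517, -0.3258, 0.1377]
ee_rot: [3.134, 0.005, 1.577]
wrist_force: [1.2, -0.4, -0.3]
width: 0.0103
finger_force: 30.0
```

```bash
python3 -m handwheel '[[[0,0,0],[-0.4,0.1,0],1],[[0,0,0],[-0.6,0.2,0],1],[[0,0,0],[-0.6,0.2,0],1],[[0,0,0],[-0.6,0.15,0],1],[[0,0,0],[-0.36,0.1,0],1]]'
python3 -m handwheel '[[[0,0,0],[0,0,0],1],[[0,0,0],[0,0,-0.5],1],[[0,0,0],[0,0,-0.5],1],[[0,0,0],[0,0,0],1],[[0,0,0],[0,0,0],0.7]]'
python3 -m handwheel '[[[0,0,0],[0,0,0],0.6],[[0,0,0],[0,0,0],0.6],[[0,0,0],[0,0,0],0.6],[[0,0,0],[0,0,0.8],0.5],[[0,0,0],[0,0.6,0.9],0.5]]'
python3 -m handwheel '[[[0,0,0],[0,0.9,0],0.5],[[0,0,0],[0,0.9,0],0.5],[[0,0,0],[0,0.9,0],0.5],[[0,0,0],[0,0,0],0.5],[[0,0,0],[0,0,0],0.5]]'
python3 - <<'E'
from h import *
p,d=robot.snapshot("scene"); o=p[170:310,80:260,::-1]; cv2.imwrite("pics/d.png",cv2.resize(o,None,fx=4,fy=4,interpolation=2))
for n in("scene","top"):
    if n=="top": p,d=robot.snapshot(n)
    C=cloud(n,d);x,y,z=C.transpose(2,0,1)
    s=C[(z>.078)&(z<.1)&(x>.35)&(x<.55)&(y<-.25)&(y>-.45)][:,:2]
    m=s.mean(0); w,v=np.linalg.eigh(np.cov((s-m).T)); t=v[:,1]; q=(s-m)@v
    print(n,len(s),m.round(4),np.degrees(np.arctan2(t[1],t[0])).round(1),(np.ptp(q,0)*1000).round(1), (m+v@((q.max(0)+q.min(0))/2)).round(4))
E
```

```text
time: 14.45
tool_pos: [0.5186, -0.2857, 0.1294]
ee_rot: [-3.137, -0.003, 1.576]
wrist_force: [-0.2, -0.7, 0.0]
width: 0.0102
finger_force: 30.0
time: 14.95
tool_pos: [0.5216, -0.2869, 0.081]
ee_rot: [-3.14, -0.002, 1.577]
wrist_force: [0.9, 0.1, 0.1]
width: 0.015
finger_force: 0.0
time: 15.45
tool_pos: [0.5206, -0.2611, 0.1636]
ee_rot: [-3.139, -0.0, 1.573]
wrist_force: [1.2, -0.5, -0.9]
width: 0.0462
finger_force: 0.0
time: 15.95
tool_pos: [0.5219, -0.1239, 0.165]
ee_rot: [3.14, 0.001, 1.579]
wrist_force: [0.3, -1.0, -0.0]
width: 0.0472
finger_force: 0.0
scene 131 [ 0.4509 -0.3567] 64.5 [14.8 56.2] [ 0.4491 -0.3574]
top 71 [ 0.4512 -0.3581] 65.2 [14.6 51.4] [ 0.4521 -0.3582]
```

View pics/d.png

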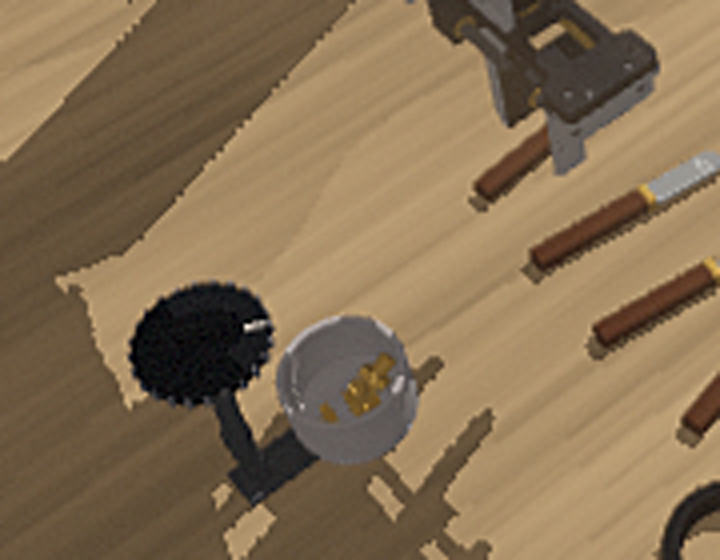

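All three buttons are in the pot, at crop (360,390). The cap's bar is at (.4505,-.3575), along 65°. I'll go and grip it.

```bash
python3 -m handwheel '[[[0,0,-0.07],[-0.13,-0.47,0],0.5],[[0,0,-0.07],[-0.2,-0.7,0],0.5],[[0,0,-0.07],[-0.2,-0.7,0],0.5],[[0,0,-0.07],[-0.2,-0.7,0],0.5],[[0,0,0],[-0.2,-0.7,0],0.5]]'
python3 -m handwheel '[[[0,0,0],[-0.2,-0.7,0],0.5],[[0,0,0],[-0.2,-0.4,0],0.5],[[0,0,0],[-0.1,-0.3,0],0.5],[[0,0,0],[0,0,0],0.5],[[0,0,0],[0,0,0],0.5]]'
```

```text
time: 16.55
tool_pos: [0.4741, -0.2911, 0.1641]
ee_rot: [3.141, 0.0, 1.132]
wrist_force: [0.4, -0.3, -0.4]
width: 0.0466
finger_force: 0.0
time: 17.05
tool_pos: [0.4501, -0.3581, 0.1639]
ee_rot: [-3.141, -0.001, 1.136]
wrist_force: [0.8, 0.0, 0.6]
width: 0.0473
finger_force: 0.0
```

```bash
python3 -m handwheel '[[[0,0,0],[0,0,-0.5],0.5],[[0,0,0],[0,0,-0.5],0.5],[[0,0,0],[0,0,-0.34],0.5],[[0,0,0],[0,0,0],1],[[0,0,0],[0,0,0],1]]'
python3 -m handwheel '[[[0,0,0],[0,0,0],1],[[0,0,0],[0,0,0],1],[[0,0,0],[0,0,0],1],[[0,0,0],[0,0,0],1],[[0,0,0],[0,0,0],1]]'
python3 - <<'E'
import numpy as np
h=np.array([.522,-.378]); c=np.array([.4503,-.3577]); a0=np.arctan2(*(c-h)[::-1]); r=np.hypot(*(c-h)); print(a0,r, a0-np.pi/2)
n=15; a=np.linspace(a0,np.pi/2-.03,n+1); P=h+.075*np.c_[np.cos(a),np.sin(a)]
print((np.diff(P,axis=0)/.05).round(2).tolist(), np.diff(a)[0]/(np.pi/2))
E
```

```text
time: 17.55
tool_pos: [0.4507, -0.357, 0.0974]
ee_rot: [3.142, -0.0, 1.138]
wrist_force: [-0.0, 0.2, 0.8]
width: 0.0344
finger_force: 0.0
time: 18.05
tool_pos: [0.4488, -0.3576, 0.0985]
ee_rot: [-3.139, 0.0, 1.136]
wrist_force: [-4.6, 2.6, 4.6]
width: 0.0116
finger_force: 30.0
2.8656893033619557 0.07451831989517749 1.2948929765670592
[[0.04, 0.13], [0.05, 0.12], [0.06, 0.12], [0.07, 0.11], [0.08, 0.1], [0.09, 0.1], [0.1, 0.09], [0.11, 0.08], [0.11, 0.07], [0.12, 0.06], [0.12, 0.05], [0.13, 0.04], [0.13, 0.03], [0.13, 0.01], [0.13, 0.0]] -0.05623020434356852
```

```bash
python3 -m handwheel '[[[0,0,-0.056],[0.04,0.13,0],1],[[0,0,-0.056],[0.05,0.12,0],1],[[0,0,-0.056],[0.06,0.12,0],1],[[0,0,-0.056],[0.07,0.11,0],1],[[0,0,-0.056],[0.08,0.1,0],1]]'
python3 -m handwheel '[[[0,0,-0.056],[0.09,0.1,0],1],[[0,0,-0.056],[0.1,0.09,0],1],[[0,0,-0.056],[0.11,0.08,0],1],[[0,0,-0.056],[0.11,0.07,0],1],[[0,0,-0.056],[0.12,0.06,0],1]]'
```

```text
time: 18.55
tool_pos: [0.4624, -0.3285, 0.0984]
ee_rot: [-3.137, 0.004, 0.692]
wrist_force: [-8.0, 3.1, 6.2]
width: 0.0118
finger_force: 30.0
time: 19.05
tool_pos: [0.4896, -0.3064, 0.0984]
ee_rot: [-3.135, 0.004, 0.253]
wrist_force: [-8.0, 6.9, 8.7]
width: 0.0115
finger_force: 30.0
```

```bash
python3 -m handwheel '[[[0,0,-0.056],[0.12,0.05,0],1],[[0,0,-0.056],[0.13,0.04,0],1],[[0,0,-0.056],[0.13,0.03,0],1],[[0,0,-0.056],[0.13,0.01,0],1],[[0,0,-0.056],[0.13,0,0],1]]'
python3 -m handwheel '[[[0,0,0],[0,0,0],1],[[0,0,0],[0,0,0],1],[[0,0,0],[0,0,0],1]]'
python3 - <<'E'
from bench import robot
o=robot.get_obs(); print(o["joint_positions"].round(2),o["wrist_torque"].round(2),o["tool_pos"].round(4))
E
```

```text
time: 19.55
tool_pos: [0.5212, -0.2989, 0.0982]
ee_rot: [-3.136, 0.009, -0.185]
wrist_force: [-16.9, 9.1, 12.7]
width: 0.0117
finger_force: 30.0
time: 19.85
tool_pos: [0.5208, -0.2989, 0.0984]
ee_rot: [-3.136, 0.008, -0.182]
wrist_force: [-9.3, 10.0, 9.4]
width: 0.0116
finger_force: 30.0
[-0.62  0.27  1.43  0.    1.46  1.14] [ 1.8   1.92 -0.05] [ 0.5208 -0.2989  0.0984]
```

```bash
python3 -m handwheel '[[[0,0,-0.04],[0,0.04,0],1],[[0,0,-0.08],[0,0.03,0],1],[[0,0,-0.08],[0,0,0],1],[[0,0,-0.08],[0,0,0],1],[[0,0,-0.08],[0,0,0],1]]'
python3 -m handwheel '[[[0,0,-0.08],[0,0,0],1],[[0,0,-0.08],[0,0,0],1],[[0,0,-0.08],[0,0,0],1],[[0,0,-0.08],[0,0,0],1],[[0,0,-0.08],[0,0,0],1]]'
python3 -m handwheel '[[[0,0,0],[0,0,0],1],[[0,0,0],[0,0,0],1]]'
python3 - <<'E'
from bench import robot
o=robot.get_obs(); print(o["joint_positions"].round(2),o["wrist_torque"].round(2),o["tool_pos"].round(4))
E
```

```text
time: 20.35
tool_pos: [0.5213, -0.2977, 0.0984]
ee_rot: [3.14, 0.006, -0.753]
wrist_force: [-8.0, 4.9, 6.4]
width: 0.0118
finger_force: 30.0
time: 20.85
tool_pos: [0.5222, -0.2971, 0.0985]
ee_rot: [3.139, 0.004, -1.381]
wrist_force: [-5.5, 6.6, 5.7]
width: 0.012
finger_force: 30.0
time: 21.05
tool_pos: [0.5222, -0.2971, 0.0985]
ee_rot: [3.139, 0.004, -1.377]
wrist_force: [-6.0, 6.2, 5.9]
width: 0.0117
finger_force: 30.0
[-0.61  0.26  1.43  0.    1.45  2.33] [ 1.1   1.13 -0.08] [ 0.5222 -0.2971  0.0985]
```

```bash
python3 -m handwheel '[[[0,0,0],[0,0,0],0.5],[[0,0,0],[0,0,0],0.5],[[0,0,0],[0,0,0],0.5],[[0,0,0],[0,0,0.4],0.5],[[0,0,0],[0,0,0.5],0.5]]'
python3 -m handwheel '[[[0,0,0.09],[0,0,0],0.5],[[0,0,0.09],[0,0,0],0.5],[[0,0,0.09],[0,0,0],0.5],[[0,0,0.09],[0,0,0],0.5],[[0,0,0.09],[0,0,0],0.5]]'
python3 -m handwheel '[[[0,0,0.09],[0,0,0],0.5],[[0,0,0.09],[0,0,0],0.5],[[0,0,0.09],[0,0,0],0.5],[[0,0,0.09],[0,0,0],0.5],[[0,0,0.09],[0,0,0],0.5]]'
python3 -m handwheel '[[[0,0,0.09],[0,0,0],0.5],[[0,0,0.09],[0,0,0],0.5],[[0,0,0.09],[0,0,0],0.5],[[0,0,0.09],[0,0,0],0.5],[[0,0,0.09],[0,0,0],0.5]]'
python3 -m handwheel '[[[0,0,0.09],[0,0,0],0.5],[[0,0,0.09],[0,0,0],0.5],[[0,0,0.09],[0,0,0],0.5],[[0,0,0.09],[0,0,0],0.5],[[0,0,0.09],[0,0,0],0.5]]'
python3 -m handwheel '[[[0,0,0.09],[0,0,0],0.5],[[0,0,0.09],[0,0,0],0.5],[[0,0,0.02],[0,0,0],0.5],[[0,0,0],[0,0,0],0.5],[[0,0,0],[0,0,0],0.5]]'
```

```text
time: 21.55
tool_pos: [0.5229, -0.2986, 0.1407]
ee_rot: [3.139, 0.003, -1.377]
wrist_force: [0.1, -0.5, 0.3]
width: 0.0457
finger_force: 0.0
time: 22.05
tool_pos: [0.5238, -0.2992, 0.1421]
ee_rot: [3.142, -0.0, -0.664]
wrist_force: [-0.3, 0.0, 0.0]
width: 0.0468
finger_force: 0.0
time: 22.55
tool_pos: [0.5238, -0.2992, 0.1421]
ee_rot: [3.141, -0.0, 0.043]
wrist_force: [1.0, 0.2, 0.2]
width: 0.047
finger_force: 0.0
time: 23.05
tool_pos: [0.5239, -0.2992, 0.142]
ee_rot: [3.141, -0.0, 0.75]
wrist_force: [0.0, 0.1, 0.9]
width: 0.0468
finger_force: 0.0
time: 23.55
tool_pos: [0.5239, -0.2992, 0.1421]
ee_rot: [3.141, 0.0, 1.457]
wrist_force: [-0.1, 0.2, 0.4]
width: 0.0467
finger_force: 0.0
time: 24.05
tool_pos: [0.5238, -0.2991, 0.1421]
ee_rot: [3.141, 0.0, 1.764]
wrist_force: [0.2, 0.1, 0.3]
width: 0.0473
finger_force: 0.0
```

```bash
python3 -m handwheel '[[[0,0,0],[-0.02,0.03,-0.4],0.5],[[0,0,0],[0,0,-0.47],0.5],[[0,0,0],[0,0,0],1],[[0,0,0],[0,0,0],1],[[0,0,0],[0,0,0],1]]'
python3 -m handwheel '[[[0,0,0],[0,0,0],1],[[0,0,0],[0,0,0],1],[[0,0,0],[0,0,0],1],[[0,0,0],[0,0,0],1],[[0,0,-0.04],[0,0,0],1]]'
python3 -m handwheel '[[[0,0,-0.08],[0,0,0],1],[[0,0,-0.08],[0,0,0],1],[[0,0,-0.08],[0,0,0],1],[[0,0,-0.08],[0,0,0],1],[[0,0,-0.08],[0,0,0],1]]'
python3 -m handwheel '[[[0,0,-0.08],[0,0,0],1],[[0,0,-0.08],[0,0,0],1],[[0,0,-0.08],[0,0,0],1],[[0,0,-0.08],[0,0,0],1],[[0,0,-0.08],[0,0,0],1]]'
python3 -m handwheel '[[[0,0,-0.08],[0,0,0],1],[[0,0,-0.08],[0,0,0],1],[[0,0,-0.08],[0,0,0],1],[[0,0,-0.08],[0,0,0],1],[[0,0,-0.08],[0,0,0],1]]'
python3 - <<'E'
from bench import robot
o=robot.get_obs(); print(o["joint_positions"].round(2),o["wrist_torque"].round(2),o["tool_pos"].round(4))
E
```

```text
time: 24.55
tool_pos: [0.5234, -0.298, 0.1001]
ee_rot: [3.14, 0.002, 1.765]
wrist_force: [0.0, 0.0, 0.1]
width: 0.0265
finger_force: 0.0
time: 25.05
tool_pos: [0.5222, -0.2982, 0.0999]
ee_rot: [-3.141, 0.002, 1.7]
wrist_force: [-4.3, -1.2, 5.3]
width: 0.0117
finger_force: 30.0
time: 25.55
tool_pos: [0.5226, -0.2982, 0.0999]
ee_rot: [3.14, 0.001, 1.069]
wrist_force: [-3.9, -0.9, 5.0]
width: 0.0116
finger_force: 30.0
time: 26.05
tool_pos: [0.5229, -0.2985, 0.0999]
ee_rot: [3.139, -0.0, 0.44]
wrist_force: [-2.1, -2.0, 5.2]
width: 0.0119
finger_force: 30.0
time: 26.55
tool_pos: [0.523, -0.299, 0.0999]
ee_rot: [3.138, -0.002, -0.188]
wrist_force: [-3.2, -3.5, 4.7]
width: 0.0117
finger_force: 30.0
[-0.61  0.26  1.43 -0.    1.44  1.15] [-0.52  0.66  0.06] [ 0.523  -0.299   0.0999]
```

```bash
python3 -m handwheel '[[[0,0,-0.08],[0,0,0],1],[[0,0,-0.08],[0,0,0],1],[[0,0,-0.08],[0,0,0],1],[[0,0,-0.08],[0,0,0],1],[[0,0,-0.07],[0,0,0],1]]'
python3 -m handwheel '[[[0,0,-0.05],[0,0,0],1],[[0,0,-0.05],[0,0,0],1],[[0,0,-0.04],[0,0,0],1],[[0,0,0],[0,0,0],1]]'
python3 -c '
from bench import robot
o=robot.get_obs(); print(o["joint_positions"].round(2),o["wrist_torque"].round(2))'
python3 -m handwheel '[[[0,0,-0.05],[0,0,0],1],[[0,0,-0.05],[0,0,0],1],[[0,0,0],[0,0,0],1]]'
python3 -c '
from bench import robot
o=robot.get_obs(); print(o["joint_positions"].round(2),o["wrist_torque"].round(2))'
```

```text
time: 27.05
tool_pos: [0.5227, -0.2993, 0.0999]
ee_rot: [3.139, -0.004, -0.801]
wrist_force: [-4.0, -3.1, 2.6]
width: 0.0114
finger_force: 30.0
time: 27.45
tool_pos: [0.5226, -0.2994, 0.0999]
ee_rot: [3.14, -0.004, -1.017]
wrist_force: [-2.5, -3.9, 4.4]
width: 0.012
finger_force: 30.0
[-0.61  0.26  1.43 -0.    1.44  1.98] [-0.65  0.86 -0.02]
time: 27.75
tool_pos: [0.5231, -0.2997, 0.0999]
ee_rot: [3.141, -0.006, -1.172]
wrist_force: [-1.7, -4.5, 2.7]
width: 0.0128
finger_force: 31.3
[-0.61  0.26  1.43 -0.    1.44  2.13] [-0.86  0.59  0.56]
```

The opposing torque jumped to 0.56 N m after about 4.1 rad of turn, so the cap is at its stop. I'll release, back off and look.

```bash
python3 -m handwheel '[[[0,0,0],[0,0,0],0.5],[[0,0,0],[0,0,0],0.5],[[0,0,0],[0,0,0],0.5],[[0,0,0],[0,0,0],0.5],[[0,0,0],[0,0,0.6],0.5]]'
python3 -m handwheel '[[[0,0,0.08],[0,0,0.9],0.5],[[0,0,0.09],[-0.5,0.5,0.3],0.5],[[0,0,0.09],[-0.7,0.6,0],0.5],[[0,0,0.09],[-0.7,0.6,0],0.5],[[0,0,0.09],[-0.7,0.6,0],0.5]]'
python3 -m handwheel '[[[0,0,0.09],[-0.5,0.3,0],0.5],[[0,0,0.09],[0,0,0],0.5],[[0,0,0.09],[0,0,0],0.5],[[0,0,0.09],[0,0,0],0.5],[[0,0,0.09],[0,0,0],0.5]]'
python3 -m handwheel '[[[0,0,0.09],[0,0,0],0.5],[[0,0,0.09],[0,0,0],0.5],[[0,0,0.09],[0,0,0],0.5],[[0,0,0.09],[0,0,0],0.5],[[0,0,0.09],[0,0,0],0.5]]'
cat > t.py <<'E'
from h import *
for n in("top","scene"):
    p,d=robot.snapshot(n); C=cloud(n,d); x,y,z=C.transpose(2,0,1)
    h=cv2.cvtColor(p,cv2.COLOR_RGB2HSV)
    brown=((h[...,2]<125)&(h[...,1]>110)&((h[...,0]<13)|(h[...,0]>170))&(z>.005)&(z<.05)&(x>.38)&(x<.75)&(y>-.25)&(y<.35)).astype(np.uint8)
    k,l,st,ce=cv2.connectedComponentsWithStats(brown,connectivity=8)
    for i in range(1,k):
        if st[i,4]<40: continue
        s=C[l==i]; q=s[:,:2]; m=q.mean(0); w,v=np.linalg.eigh(np.cov((q-m).T)); t=v[:,1]*np.sign(v[1,1]); a=(q-m)@t
        print(n,st[i,4],"mean",m.round(4),"mid",(m+t*(a.max()+a.min())/2).round(4),"len",np.ptp(a).round(3),"yaw",np.degrees(np.arctan2(t[1],t[0])).round(1),"zmax",np.percentile(s[:,2],90).round(3))
E
python3 t.py
python3 - <<'E'
from h import *
p,d=robot.snapshot("scene"); o=p[170:310,90:290,::-1]; cv2.imwrite("pics/e.png",cv2.resize(o,None,fx=4,fy=4,interpolation=2))
C=cloud("scene",d);x,y,z=C.transpose(2,0,1); s=C[(z>.078)&(z<.1)&(x>.45)&(x<.6)&(y<-.22)&(y>-.4)][:,:2]; print("grip",s.mean(0),len(s))
E
```

```text
time: 28.25
tool_pos: [0.5201, -0.2952, 0.1233]
ee_rot: [3.136, 0.01, -1.172]
wrist_force: [-0.5, -0.2, -0.3]
width: 0.0464
finger_force: 0.0
time: 28.75
tool_pos: [0.3915, -0.1811, 0.1885]
ee_rot: [-3.141, -0.0, -0.475]
wrist_force: [-0.5, 0.8, 1.3]
width: 0.047
finger_force: 0.0
time: 29.25
tool_pos: [0.3676, -0.167, 0.1886]
ee_rot: [-3.142, -0.001, 0.232]
wrist_force: [0.0, -0.1, 0.6]
width: 0.0468
finger_force: 0.0
time: 29.75
tool_pos: [0.3677, -0.1671, 0.1885]
ee_rot: [3.142, -0.001, 0.939]
wrist_force: [-0.4, 0.7, 0.4]
width: 0.047
finger_force: 0.0
scene 109 mean [ 0.4368 -0.0949] mid [ 0.4363 -0.0908] len 0.09 yaw 96.5 zmax 0.016
scene 166 mean [ 0.5196 -0.1   ] mid [ 0.5198 -0.0984] len 0.092 yaw 83.8 zmax 0.017
scene 183 mean [ 0.5985 -0.1056] mid [ 0.5986 -0.1045] len 0.09 yaw 82.5 zmax 0.016
scene 188 mean [ 0.6781 -0.1037] mid [ 0.6779 -0.1029] len 0.091 yaw 102.4 zmax 0.016
grip [ 0.52331244 -0.30110764] 130
```

View pics/e.png

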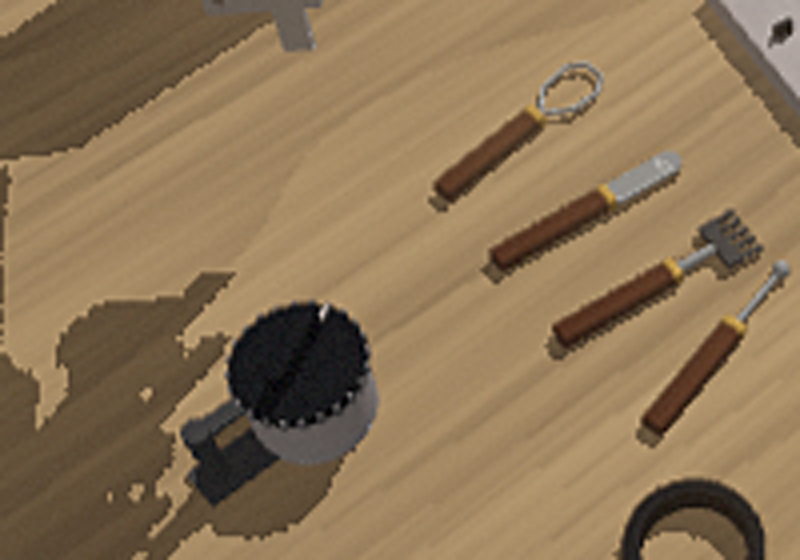

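The cap is shut, centred at (.523,-.301) with its disc at crop (300,365), and all four tools are untouched. Loop cutter first.

```bash
python3 -m handwheel '[[[0,0,0.08],[0.2,0.2,0],0.5],[[0,0,0.08],[0.3,0.3,0],0.5],[[0,0,0.08],[0.3,0.4,0],0.5],[[0,0,0.08],[0.3,0.3,0],0.5],[[0,0,0.08],[0.28,0.3,0],0.5]]'
python3 -m handwheel '[[[0,0,0.074],[0,0,-0.5],0.5],[[0,0,0],[0,0,-0.9],0.5],[[0,0,0],[0,0,-0.7],0.5],[[0,0,0],[0,0,-0.4],0.5],[[0,0,0],[0,0,-0.1],0.5]]'
python3 -m handwheel '[[[0,0,0],[0,0,0],0.5],[[0,0,0],[0,0,0],0.5]]'
```

```text
time: 30.4
tool_pos: [0.4373, -0.0916, 0.1886]
ee_rot: [3.141, -0.0, 1.563]
wrist_force: [0.3, 0.2, 0.1]
width: 0.0471
finger_force: 0.0
time: 30.9
tool_pos: [0.4345, -0.0915, 0.0555]
ee_rot: [-3.136, -0.003, 1.675]
wrist_force: [-0.2, 0.1, -0.0]
width: 0.0469
finger_force: 0.0
time: 31.1
tool_pos: [0.4378, -0.0928, 0.0601]
ee_rot: [3.139, 0.001, 1.676]
wrist_force: [-0.3, 0.8, 0.3]
width: 0.0471
finger_force: 0.0
```

```bash
python3 -m handwheel '[[[0,0,0],[0,0,-0.4],0.5],[[0,0,0],[0,0,-0.22],0.5],[[0,0,0],[0,0,0],1],[[0,0,0],[0,0,0],1],[[0,0,0],[0,0,0],1]]'
python3 -m handwheel '[[[0,0,0],[0,0,0],1],[[0,0,0],[0,0,0],1],[[0,0,0],[0,0,0],1],[[0,0,0],[0,0,0.4],1],[[0,0,0],[0,0,0.8],1]]'
python3 -m handwheel '[[[0,0,0],[0,0,0.6],1],[[0,0,0],[0,0,0],1],[[0,0,0],[0,0,0],1]]'
```

```text
time: 31.6
tool_pos: [0.4374, -0.0927, 0.0286]
ee_rot: [3.14, 0.001, 1.677]
wrist_force: [0.7, -0.4, -0.8]
width: 0.0264
finger_force: 0.0
time: 32.1
tool_pos: [0.4337, -0.0914, 0.0846]
ee_rot: [-3.134, -0.004, 1.677]
wrist_force: [1.6, 0.3, -0.8]
width: 0.0175
finger_force: 30.0
time: 32.4
tool_pos: [0.4367, -0.0925, 0.1175]
ee_rot: [3.141, 0.0, 1.677]
wrist_force: [0.4, -0.2, -1.3]
width: 0.0174
finger_force: 30.0
```

```bash
python3 -m handwheel '[[[0,0,-0.03],[0.14,0.4,0],1],[[0,0,-0.05],[0.24,0.7,0],1],[[0,0,-0.05],[0.26,0.8,0],1],[[0,0,-0.05],[0.28,0.85,0],1],[[0,0,-0.01],[0.28,0.85,0],1]]'
python3 -m handwheel '[[[0,0,0],[0.28,0.85,0],1],[[0,0,0],[0.24,0.7,0],1],[[0,0,0],[0.16,0.4,0],1],[[0,0,0],[0,0,0],1],[[0,0,0],[0,0,0],1]]'
```

```text
time: 32.9
tool_pos: [0.4954, 0.089, 0.1148]
ee_rot: [-3.137, 0.001, 1.376]
wrist_force: [0.7, -0.5, -0.7]
width: 0.0178
finger_force: 30.0
time: 33.4
tool_pos: [0.5292, 0.1846, 0.1151]
ee_rot: [-3.137, 0.003, 1.38]
wrist_force: [0.7, -0.6, -1.3]
width: 0.0176
finger_force: 30.0
```

```bash
python3 -m handwheel '[[[0,0,0],[0,0,-0.5],1],[[0,0,0],[0,0,-0.6],1],[[0,0,0],[0,0,-0.35],1],[[0,0,0],[0,0,-0.15],1],[[0,0,0],[0,0,0],1]]'
python3 -m handwheel '[[[0,0,0],[0,0,0],1],[[0,0,0],[0,0,0],0.6],[[0,0,0],[0,0,0],0.6],[[0,0,0],[0,0,0],0.6],[[0,0,0],[0,0,0],0.6]]'
python3 -m handwheel '[[[0,0,0],[0,0,0.6],0.6],[[0,0,0],[0,0,0.9],0.6],[[0,0,0],[0,0,0.4],0.5],[[0,0,0],[0,0,0],0.5]]'; python3 t.py
```

```text
time: 33.9
tool_pos: [0.5292, 0.1836, 0.0359]
ee_rot: [-3.138, 0.002, 1.377]
wrist_force: [1.1, 0.3, -0.2]
width: 0.0173
finger_force: 30.0
time: 34.4
tool_pos: [0.531, 0.1852, 0.0382]
ee_rot: [3.14, -0.0, 1.379]
wrist_force: [1.0, -0.4, -0.5]
width: 0.0376
finger_force: 0.0
time: 34.8
tool_pos: [0.5332, 0.1858, 0.1374]
ee_rot: [3.133, -0.004, 1.379]
wrist_force: [0.4, -0.1, -0.8]
width: 0.0463
finger_force: 0.0
scene 123 mean [0.5347 0.1846] mid [0.5352 0.187 ] len 0.09 yaw 78.7 zmax 0.021
scene 174 mean [ 0.5198 -0.0993] mid [ 0.5198 -0.0988] len 0.09 yaw 84.1 zmax 0.017
scene 162 mean [ 0.5986 -0.107 ] mid [ 0.5988 -0.105 ] len 0.09 yaw 82.5 zmax 0.017
scene 184 mean [ 0.6907 -0.0664] mid [ 0.6905 -0.0653] len 0.091 yaw 100.6 zmax 0.017
```

The loop cutter sits in bay 2. The stylus was knocked and is now at (.6905,-.0655), yaw 100.6°. Next is the spatula.

```bash
python3 -m handwheel '[[[0,0,0.03],[-0.02,-0.4,0],0.5],[[0,0,0.027],[-0.03,-0.7,0],0.5],[[0,0,0],[-0.04,-0.85,0],0.5],[[0,0,0],[-0.04,-0.9,0],0.5],[[0,0,0],[-0.04,-0.9,0],0.5]]'
python3 -m handwheel '[[[0,0,0],[-0.03,-0.85,0],0.5],[[0,0,0],[-0.02,-0.7,0],0.5],[[0,0,0],[-0.02,-0.39,0],0.5],[[0,0,0],[0,0,0],0.5],[[0,0,0],[0,0,-0.8],0.5]]'
python3 -m handwheel '[[[0,0,0],[0,0,-0.6],0.5],[[0,0,0],[0,0,-0.2],0.5],[[0,0,0],[0,0,0],0.5],[[0,0,0],[0,0,0],0.5]]'
```

```text
time: 35.4
tool_pos: [0.5202, -0.0037, 0.1296]
ee_rot: [-3.137, 0.0, 1.469]
wrist_force: [0.2, -0.1, 0.1]
width: 0.0467
finger_force: 0.0
time: 35.9
tool_pos: [0.5219, -0.1005, 0.096]
ee_rot: [3.132, 0.001, 1.467]
wrist_force: [0.5, 0.3, -0.0]
width: 0.0469
finger_force: 0.0
time: 36.3
tool_pos: [0.5191, -0.099, 0.0532]
ee_rot: [3.141, -0.0, 1.469]
wrist_force: [0.6, -1.2, 0.2]
width: 0.047
finger_force: 0.0
```

```bash
python3 -m handwheel '[[[0,0,0],[0,0,-0.3],0.5],[[0,0,0],[0,0,-0.18],0.5],[[0,0,0],[0,0,0],1],[[0,0,0],[0,0,0],1],[[0,0,0],[0,0,0],1]]'
python3 -m handwheel '[[[0,0,0],[0,0,0],1],[[0,0,0],[0,0,0],1],[[0,0,0],[0,0,0],1],[[0,0,0],[0,0,0.4],1],[[0,0,0],[0,0,0.8],1]]'
python3 -m handwheel '[[[0,0,0],[0,0,0.6],1],[[0,0,0],[0,0,0],1],[[0,0,0],[0,0,0],1]]'
```

```text
time: 36.8
tool_pos: [0.5193, -0.0996, 0.0296]
ee_rot: [3.14, 0.0, 1.468]
wrist_force: [0.6, 0.4, 0.4]
width: 0.0266
finger_force: 0.0
time: 37.3
tool_pos: [0.5156, -0.0986, 0.0851]
ee_rot: [-3.132, -0.002, 1.468]
wrist_force: [0.1, 0.4, 0.1]
width: 0.0175
finger_force: 30.0
time: 37.6
tool_pos: [0.5187, -0.0995, 0.1186]
ee_rot: [3.141, 0.0, 1.468]
wrist_force: [-0.2, 0.3, -0.6]
width: 0.0178
finger_force: 30.0
```

```bash
python3 -m handwheel '[[[0,0,-0.03],[0.1,0.4,0],1],[[0,0,-0.028],[0.18,0.7,0],1],[[0,0,0],[0.2,0.8,0],1],[[0,0,0],[0.22,0.85,0],1],[[0,0,0],[0.22,0.85,0],1]]'
python3 -m handwheel '[[[0,0,0],[0.22,0.85,0],1],[[0,0,0],[0.18,0.6,0],1],[[0,0,0],[0.11,0.4,0],1],[[0,0,0],[0,0,0],1],[[0,0,0],[0,0,0],1]]'
python3 -m handwheel '[[[0,0,0],[0,0,-0.5],1],[[0,0,0],[0,0,-0.6],1],[[0,0,0],[0,0,-0.35],1],[[0,0,0],[0,0,-0.17],1],[[0,0,0],[0,0,0],1]]'
python3 -m handwheel '[[[0,0,0],[0,0,0],1]]'
```

```text
time: 38.1
tool_pos: [0.5632, 0.0819, 0.1155]
ee_rot: [-3.137, 0.001, 1.376]
wrist_force: [0.3, -0.6, -0.1]
width: 0.0175
finger_force: 30.0
time: 38.6
tool_pos: [0.5888, 0.1727, 0.116]
ee_rot: [-3.138, 0.002, 1.378]
wrist_force: [-0.5, -0.4, -0.5]
width: 0.0178
finger_force: 30.0
time: 39.1
tool_pos: [0.5889, 0.1716, 0.0358]
ee_rot: [-3.138, 0.002, 1.376]
wrist_force: [-0.4, 0.5, -0.7]
width: 0.0173
finger_force: 30.0
time: 39.2
tool_pos: [0.5906, 0.1724, 0.0384]
ee_rot: [3.141, -0.0, 1.376]
wrist_force: [0.1, -1.0, 0.4]
width: 0.0178
finger_force: 30.0
```

```bash
python3 -m handwheel '[[[0,0,0],[0,0,0],0.6],[[0,0,0],[0,0,0],0.6],[[0,0,0],[0,0,0],0.6],[[0,0,0],[0,0,0],0.6],[[0,0,0],[0,0,0.6],0.6]]'
python3 -m handwheel '[[[0,0,0],[0,0,0.9],0.6],[[0,0,0],[0,0,0.4],0.5],[[0,0,0.04],[0.02,-0.4,0],0.5],[[0,0,0],[0.02,-0.7,0],0.5],[[0,0,0],[0.02,-0.85,0],0.5]]'
python3 -m handwheel '[[[0,0,0],[0.02,-0.9,0],0.5],[[0,0,0],[0.02,-0.9,0],0.5],[[0,0,0],[0.02,-0.85,0],0.5],[[0,0,0],[0.02,-0.6,0],0.5],[[0,0,0],[0.02,-0.34,0],0.5]]'
python3 t.py
```

```text
time: 39.7
tool_pos: [0.5867, 0.1724, 0.063]
ee_rot: [-3.132, 0.004, 1.377]
wrist_force: [-0.5, -0.7, -0.6]
width: 0.0375
finger_force: 0.0
time: 40.2
tool_pos: [0.5933, 0.0758, 0.1332]
ee_rot: [3.14, -0.0, 1.443]
wrist_force: [0.3, -0.0, -0.9]
width: 0.0469
finger_force: 0.0
time: 40.7
tool_pos: [0.598, -0.1065, 0.1327]
ee_rot: [3.141, 0.0, 1.437]
wrist_force: [-0.4, 1.0, 0.0]
width: 0.0472
finger_force: 0.0
top 80 mean [0.5929 0.1711] mid [0.5929 0.1709] len 0.081 yaw 78.9 zmax 0.023
top 79 mean [0.5338 0.1839] mid [0.534  0.1845] len 0.082 yaw 78.4 zmax 0.023
scene 120 mean [0.5347 0.1852] mid [0.5349 0.1861] len 0.091 yaw 79.2 zmax 0.021
scene 119 mean [0.5937 0.1734] mid [0.5941 0.175 ] len 0.089 yaw 78.3 zmax 0.02
scene 189 mean [ 0.5988 -0.1058] mid [ 0.599  -0.1044] len 0.092 yaw 82.2 zmax 0.017
scene 179 mean [ 0.6907 -0.0665] mid [ 0.6903 -0.0642] len 0.092 yaw 100.4 zmax 0.017
```

```bash
python3 -m handwheel '[[[0,0,0],[0,0,0],0.5],[[0,0,0],[0,0,-0.7],0.5],[[0,0,0],[0,0,-0.7],0.5],[[0,0,0],[0,0,-0.3],0.5],[[0,0,0],[0,0,0],0.5]]'
python3 -m handwheel '[[[0,0,0],[0,0,0],0.5]]'
```

```text
time: 41.3
tool_pos: [0.5961, -0.1018, 0.0445]
ee_rot: [-3.135, -0.001, 1.442]
wrist_force: [0.3, 0.0, 1.0]
width: 0.0468
finger_force: 0.0
time: 41.4
tool_pos: [0.5989, -0.1031, 0.0486]
ee_rot: [3.14, -0.0, 1.441]
wrist_force: [0.7, -0.5, -0.6]
width: 0.0471
finger_force: 0.0
```

```bash
python3 -m handwheel '[[[0,0,0],[0,0,-0.25],0.5],[[0,0,0],[0,0,-0.14],0.5],[[0,0,0],[0,0,0],1],[[0,0,0],[0,0,0],1],[[0,0,0],[0,0,0],1]]'
python3 -m handwheel '[[[0,0,0],[0,0,0],1],[[0,0,0],[0,0,0],1],[[0,0,0],[0,0,0],1],[[0,0,0],[0,0,0.4],1],[[0,0,0],[0,0,0.8],1]]'
python3 -m handwheel '[[[0,0,0],[0,0,0.6],1],[[0,0,0],[0,0,0],1],[[0,0,0],[0,0,0],1]]'
```

```text
time: 41.9
tool_pos: [0.5984, -0.1041, 0.0285]
ee_rot: [3.141, 0.0, 1.44]
wrist_force: [-0.0, -0.3, 0.5]
width: 0.0265
finger_force: 0.0
time: 42.4
tool_pos: [0.5951, -0.1032, 0.084]
ee_rot: [-3.132, -0.001, 1.44]
wrist_force: [-0.7, -0.1, -0.8]
width: 0.0173
finger_force: 30.0
time: 42.7
tool_pos: [0.5983, -0.104, 0.1184]
ee_rot: [3.14, 0.0, 1.44]
wrist_force: [-0.1, 0.4, -0.1]
width: 0.0175
finger_force: 30.0
```

```bash
python3 -m handwheel '[[[0,0,-0.04],[-0.15,0.35,0],1],[[0,0,0],[-0.25,0.6,0],1],[[0,0,0],[-0.33,0.75,0],1],[[0,0,0],[-0.35,0.8,0],1],[[0,0,0],[-0.35,0.8,0],1]]'
python3 -m handwheel '[[[0,0,0],[-0.35,0.8,0],1],[[0,0,0],[-0.35,0.8,0],1],[[0,0,0],[-0.25,0.7,0],1],[[0,0,0],[-0.15,0.4,0],1],[[0,0,0],[0,0,0],1]]'
python3 -m handwheel '[[[0,0,0],[0,0,0],1],[[0,0,0],[0,0,0],1]]'
```

```text
time: 43.2
tool_pos: [0.5241, 0.0622, 0.115]
ee_rot: [-3.136, 0.001, 1.376]
wrist_force: [0.8, 0.5, 0.1]
width: 0.0174
finger_force: 30.0
time: 43.7
tool_pos: [0.469, 0.1979, 0.1154]
ee_rot: [-3.137, 0.002, 1.381]
wrist_force: [0.4, -0.1, -1.3]
width: 0.0177
finger_force: 30.0
time: 43.9
tool_pos: [0.4715, 0.1949, 0.1169]
ee_rot: [-3.14, 0.002, 1.376]
wrist_force: [-0.2, -0.4, -1.3]
width: 0.0178
finger_force: 30.0
```

```bash
python3 -m handwheel '[[[0,0,0],[0,0,-0.5],1],[[0,0,0],[0,0,-0.6],1],[[0,0,0],[0,0,-0.35],1],[[0,0,0],[0,0,-0.15],1],[[0,0,0],[0,0,0],1]]'
python3 -m handwheel '[[[0,0,0],[0,0,0],1],[[0,0,0],[0,0,0],0.6],[[0,0,0],[0,0,0],0.6],[[0,0,0],[0,0,0],0.6],[[0,0,0],[0,0,0],0.6]]'
python3 -m handwheel '[[[0,0,0],[0,0,0.6],0.6],[[0,0,0],[0,0,0.9],0.6],[[0,0,0],[0,0,0.4],0.5],[[0,0,0],[0,0,0],0.5]]'; python3 t.py
```

```text
time: 44.4
tool_pos: [0.4711, 0.1949, 0.0368]
ee_rot: [-3.139, 0.001, 1.375]
wrist_force: [0.4, -0.4, -0.2]
width: 0.0175
finger_force: 30.0
time: 44.9
tool_pos: [0.472, 0.1962, 0.0387]
ee_rot: [3.141, -0.0, 1.377]
wrist_force: [0.6, -1.1, 0.4]
width: 0.0378
finger_force: 0.0
time: 45.3
tool_pos: [0.4741, 0.1969, 0.1376]
ee_rot: [3.134, -0.004, 1.377]
wrist_force: [0.7, 0.0, 0.4]
width: 0.0465
finger_force: 0.0
scene 118 mean [0.475 0.195] mid [0.475  0.1948] len 0.089 yaw 78.2 zmax 0.02
scene 130 mean [0.535  0.1872] mid [0.5349 0.1865] len 0.09 yaw 79.7 zmax 0.021
scene 130 mean [0.5939 0.1733] mid [0.594  0.1738] len 0.091 yaw 78.6 zmax 0.02
scene 182 mean [ 0.6909 -0.0664] mid [ 0.6906 -0.0648] len 0.09 yaw 100.6 zmax 0.017
```

```bash
python3 -m handwheel '[[[0,0,0.04],[0.3,-0.35,0],0.5],[[0,0,0.05],[0.5,-0.6,0],0.5],[[0,0,0.05],[0.6,-0.7,0],0.5],[[0,0,0.05],[0.6,-0.75,0],0.5],[[0,0,0.051],[0.6,-0.75,0],0.5]]'
python3 -m handwheel '[[[0,0,0],[0.6,-0.75,0],0.5],[[0,0,0],[0.6,-0.7,0],0.5],[[0,0,0],[0.35,-0.4,0],0.5],[[0,0,0],[0.2,-0.23,0],0.5],[[0,0,0],[0,0,0],0.5]]'
python3 -m handwheel '[[[0,0,0],[0,0,-0.7],0.5],[[0,0,0],[0,0,-0.7],0.5],[[0,0,0],[0,0,-0.3],0.5],[[0,0,0],[0,0,0],0.5],[[0,0,0],[0,0,0],0.5]]'
```

```text
time: 45.9
tool_pos: [0.601, 0.0373, 0.1298]
ee_rot: [-3.137, -0.001, 1.759]
wrist_force: [1.3, 0.7, 0.6]
width: 0.047
finger_force: 0.0
time: 46.4
tool_pos: [0.6885, -0.0673, 0.1288]
ee_rot: [-3.136, -0.002, 1.753]
wrist_force: [-0.1, 0.2, -0.2]
width: 0.0469
finger_force: 0.0
time: 46.9
tool_pos: [0.6891, -0.0649, 0.0485]
ee_rot: [3.141, -0.0, 1.756]
wrist_force: [0.0, -0.2, 0.0]
width: 0.0472
finger_force: 0.0
```

```bash
python3 -m handwheel '[[[0,0,0],[0,0,-0.25],0.5],[[0,0,0],[0,0,-0.14],0.5],[[0,0,0],[0,0,0],1],[[0,0,0],[0,0,0],1],[[0,0,0],[0,0,0],1]]'
python3 -m handwheel '[[[0,0,0],[0,0,0],1],[[0,0,0],[0,0,0],1],[[0,0,0],[0,0,0],1],[[0,0,0],[0,0,0.4],1],[[0,0,0],[0,0,0.8],1]]'
python3 -m handwheel '[[[0,0,0],[0,0,0.6],1],[[0,0,0],[0,0,0],1],[[0,0,0],[0,0,0],1]]'
```

```text
time: 47.4
tool_pos: [0.6895, -0.0656, 0.0291]
ee_rot: [3.141, 0.0, 1.755]
wrist_force: [-0.8, 0.1, -0.3]
width: 0.0265
finger_force: 0.0
time: 47.9
tool_pos: [0.6859, -0.0649, 0.0836]
ee_rot: [-3.131, -0.004, 1.756]
wrist_force: [0.2, -0.1, -2.0]
width: 0.0179
finger_force: 30.0
time: 48.2
tool_pos: [0.6893, -0.0655, 0.119]
ee_rot: [3.14, 0.0, 1.756]
wrist_force: [-0.6, -0.1, -1.0]
width: 0.0177
finger_force: 30.0
```

```bash
python3 -m handwheel '[[[0,0,-0.04],[-0.07,0.35,0],1],[[0,0,-0.05],[-0.12,0.6,0],1],[[0,0,-0.05],[-0.14,0.8,0],1],[[0,0,-0.05],[-0.14,0.8,0],1],[[0,0,-0.051],[-0.14,0.8,0],1]]'
python3 -m handwheel '[[[0,0,0],[-0.12,0.7,0],1],[[0,0,0],[-0.1,0.48,0],1],[[0,0,0],[0,0,0],1],[[0,0,0],[0,0,0],1],[[0,0,0],[0,0,0],1]]'
```

```text
time: 48.7
tool_pos: [0.6565, 0.1031, 0.1149]
ee_rot: [-3.136, 0.002, 1.373]
wrist_force: [0.4, 0.4, 0.4]
width: 0.0178
finger_force: 30.0
time: 49.2
tool_pos: [0.6472, 0.1597, 0.1169]
ee_rot: [-3.139, 0.002, 1.376]
wrist_force: [-1.0, -0.3, -0.2]
width: 0.0176
finger_force: 30.0
```

```bash
python3 -m handwheel '[[[0,0,0],[0,0,-0.5],1],[[0,0,0],[0,0,-0.6],1],[[0,0,0],[0,0,-0.35],1],[[0,0,0],[0,0,-0.15],1],[[0,0,0],[0,0,0],1]]'
python3 -m handwheel '[[[0,0,0],[0,0,0],1],[[0,0,0],[0,0,0],0.6],[[0,0,0],[0,0,0],0.6],[[0,0,0],[0,0,0],0.6],[[0,0,0],[0,0,0],0.6]]'
python3 -m handwheel '[[[0,0,0],[0,0,0.6],0.6],[[0,0,0],[0,0,0.9],0.6],[[0,0,0],[-0.5,-0.5,0.4],0.5],[[0,0,0],[-0.7,-0.6,0],0.5],[[0,0,0],[-0.7,-0.6,0],0.5]]'
python3 -m handwheel '[[[0,0,0],[-0.7,-0.6,0],0.5],[[0,0,0],[-0.7,-0.6,0],0.5],[[0,0,0],[-0.7,-0.6,0],0.5],[[0,0,0],[-0.3,-0.3,0],0.5],[[0,0,0],[0,0,0],0.5]]'; python3 t.py
python3 - <<'E'
from h import *
p,d=robot.snapshot("scene"); o=p[110:320,100:380,::-1]; cv2.imwrite("pics/f.png",cv2.resize(o,None,fx=2.8,fy=2.8,interpolation=2))
C=cloud("scene",d);x,y,z=C.transpose(2,0,1); s=C[(z>.078)&(z<.1)&(x>.45)&(x<.6)&(y<-.22)&(y>-.4)][:,:2]; m=s.mean(0); print("grip",m,len(s),np.linalg.eigh(np.cov((s-m).T))[1][:,1])
E
```

```text
time: 49.7
tool_pos: [0.6469, 0.1596, 0.0369]
ee_rot: [-3.139, 0.001, 1.375]
wrist_force: [-0.2, -0.4, -1.1]
width: 0.017
finger_force: 30.0
time: 50.2
tool_pos: [0.648, 0.1612, 0.0393]
ee_rot: [3.14, -0.0, 1.377]
wrist_force: [-0.7, 0.0, 0.3]
width: 0.0373
finger_force: 0.0
time: 50.7
tool_pos: [0.5525, 0.0755, 0.1352]
ee_rot: [3.138, -0.0, 1.378]
wrist_force: [0.2, -1.4, -0.4]
width: 0.0468
finger_force: 0.0
time: 51.2
tool_pos: [0.4311, -0.0303, 0.134]
ee_rot: [3.14, 0.001, 1.374]
wrist_force: [0.8, 0.6, 0.3]
width: 0.047
finger_force: 0.0
top 85 mean [0.6501 0.1583] mid [0.6501 0.1584] len 0.082 yaw 79.0 zmax 0.023
top 84 mean [0.5932 0.1726] mid [0.5929 0.1713] len 0.082 yaw 79.2 zmax 0.023
top 82 mean [0.5341 0.185 ] mid [0.5341 0.1847] len 0.082 yaw 78.7 zmax 0.022
top 82 mean [0.4749 0.1935] mid [0.4747 0.1926] len 0.083 yaw 79.0 zmax 0.022
scene 122 mean [0.4751 0.194 ] mid [0.4754 0.1953] len 0.088 yaw 79.3 zmax 0.021
scene 123 mean [0.5347 0.1869] mid [0.5346 0.1862] len 0.089 yaw 78.7 zmax 0.021
scene 128 mean [0.5943 0.1742] mid [0.5943 0.1741] len 0.09 yaw 78.4 zmax 0.021
scene 126 mean [0.6514 0.1603] mid [0.6518 0.1624] len 0.093 yaw 79.1 zmax 0.02
grip [ 0.52311514 -0.30104298] 125 [-0.4874338   0.87315995]
```

View pics/f.png

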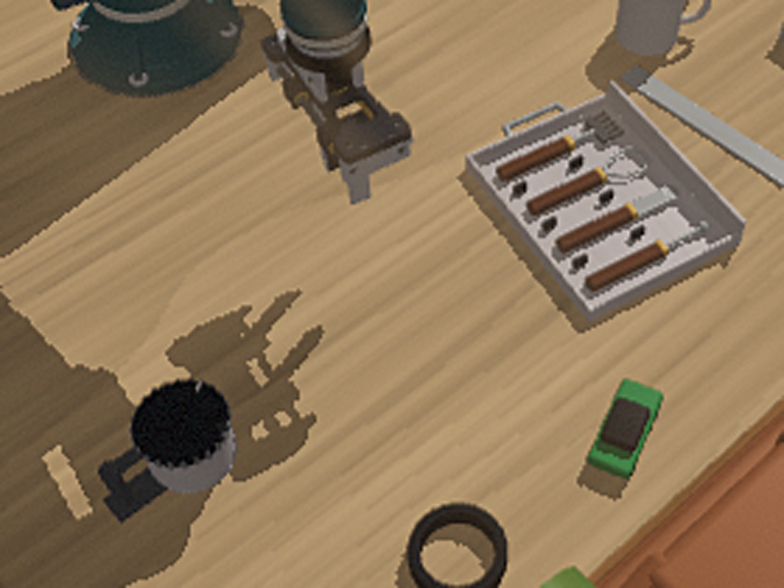

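All four tools lie in order in the tray, heads to the tall wall (crop (535,157) to (625,265)). The cap is shut at (185,420), turned about 4.1 rad to its stop, and the bystanders haven't moved. I'm handing in.

```bash
python3 -c '
from bench import robot
print(robot.close_job())'
```

```text
the job is handed in; nothing more can be done
None
```

I handed the job in at about 51 s of robot time: all three buttons are in the pot, the cap is swung over and screwed to its stop, and all four tools lie in their bays with heads to the tall wall (the hand-in returned no verdict).

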